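# Load and close the deflashing barrel

### The arm

A 6-joint arm with a two-finger parallel gripper is mounted at the origin on the work surface. World frame = base frame: x ahead of the robot, y to its left, z up, the work surface at z = 0. Lengths are in m, angles in degrees, forces in N, time in s.
With the tool pointing down it reaches from about 0.325 to 0.85 m from the base axis. Payload 15.5 kg.
Tool frame: the origin (TCP) lies at the centre of the arm's flange, where the gripper is bolted on; the fingertips stand 191 mm ahead of it and the grasp point (between the pads) lies 172 mm ahead of it; z points along the fingers, y is the direction in which the jaws open and shut (so a half turn about z gives the same grasp; the last joint's range is limited). The gripper opens to 91 mm and grips with 3 to 60 N. Pads are 32 mm wide; open, the fingers measure 118 mm over their backs; the gripper's body (76 mm by 178 mm) begins 60 mm behind the grasp point.
Start: joints at [62.023, 28.281, 77.091, -0, 74.628, -5.472], TCP at [0.239, 0.577, 0.405] pointing down, gripper open.
Joint ranges: [-166.48, 166.48], [-47.26, 123.95], [12.59, 153.08], [-70.14, 250.14], [6.76, 159.57], [-176.63, 176.63]. Speed limits (degrees/s): [108.29, 108.29, 147.25, 172.46, 172.46, 172.46].

### API

Orientations are given as a 3x3 rotation matrix whose columns are the frame's x, y, z axes.
In Python, from cell import get_obs, get_image, close_job gives the robot as it stands. The module is installed in compiled form; this text tells all that it offers.
- The arm moves only by the shell command python3 -m creep 'ROWS' [FORCE]. ROWS is JSON, a list of rows, each an object of numbers: "x", "y", "z": the shift along the tool's x, y, z in mm; "ax", "ay", "az": the turn, a rotation vector about the tool's x, y, z in degrees; "hand": the closure in counts, from 0 (fully open) to 255 (shut). A call has 1 to 5 rows; each row is the pose to reach, as a shift and turn from the pose commanded when the call began, along the tool's axes at that moment; what a row does not reach only later rows make up. A row lasts 1/12 s, in which the tool goes at most 41.7 mm and 7.16 degrees, less where a joint would pass 70% of its speed; a pose out of reach is approached as far as the arm can. A call with a gripper value outside its range is refused whole. The fingers move at their own pace and stop on an object; FORCE is the grip in N (left out, the last holds). Time passes only in rows, so rows that repeat a pose let the fingers close. It gives the time, the measured TCP pose, the force and the opening at its end, in the units of the state.
- get_obs(): the state, without advancing time (a new reading comes with each control period).
- get_image(name): name is "scene" or "top" or "wrist"; returns a dict with "pixels" (480x640x3 uint8, blue, green, red), "vfov" (degrees; the focal length in pixels is half the picture's height over the tangent of half this angle, whatever the lens; pixels are square), "cx", "cy" (the principal point, pixels), "k1" (the pictures are not rectified: a ray, as slopes to the right and down, at radius r is drawn at 1 + k1 r^2 times it, then the intrinsics apply), "R" (3x3) and "t" (3): a world point X has camera coordinates R X + t; the wrist camera has in their place "mount" (4x4, takes a point from camera to tool coordinates, whose origin is the TCP and whose axes are the flange's). Camera axes: x right, y down, z forward; pixel columns grow to the right and rows downward; lengths in m; the calibration is good to about 2 mm. A picture is of the moment at which its call begins: read the wrist's pose just before it. There is no depth.
- close_job(): hands the job in, once; it reports no verdict.
The state is a dict: "time_s": time; "joints": joint angles; "joint_velocities": joint speeds; "tau": joint torques, N m; "position": TCP position; "ee_rot": TCP orientation; "wrist_force": force on the tool from outside, world axes, zero at the start; "ft_torque": the same for the moment, N m; "grip_width": finger opening in m.
Only numpy, scipy, OpenCV 4.12 (cv2) and the standard library are available. Lean on these libraries where they do the work, as an engineer would, in place of code of your own. Each camera call takes 0.05 s, during which the arm holds its last target. There are 200 camera calls.

### The job

Turn the tumbler's barrel (the pin wheel on its axle is there for that) until its hidden loading mouth is at the top, and put all the rotors into it. Then seat the loose lid fully down in the mouth and swing the bail over it until it rests in its catches. Leave the mouth at the top, and do not disturb the jar or the screwdriver beside them.

Things in the scene. Friction and masses are not known exactly. Their poses are not given: they have to be found in the camera images.
- tumbler: Bench tumbler, fixed, its place varies: green base plate 310 x 340 mm, two bearing pillars (outer faces 149 mm from the middle along y, tops 180 mm high) carrying a six-sided steel barrel. Origin on the bench, under the middle of the barrel; y axis along the axle towards the pin wheel, x away from the robot. Motor and switch box on its far side; belt guard outside the -y pillar, to 177 mm from the middle.
- axle (a point): Fixed point: middle of the barrel, on its axle, 155 mm above the bench. Axes as the tumbler's. The barrel is 160 mm across flats, each flat 92 mm wide, 220 mm long, walls 5 mm, and lies between the pillars.
- barrel (a joint): Turn of barrel and pin wheel together, rad. 0 or any whole turn = mouth exactly at the top; positive carries the top of the barrel towards the tumbler's +x. Turns freely round and round, but stays where it is left: drag about 1 N m (12 N at a pin) either way.
- wheel (a point): Point on the axle half-way along the pins, 195 mm from the axle point in +y; turns with the barrel. Pin wheel: aluminium disc, radius 100 mm, with six black round pins 16 mm thick, parallel to the axle, on a radius of 85 mm, 60 degrees apart, sticking out 52 mm (26 mm either side of this point). One pin is in line with the mouth: pin k is at angle barrel + k x 60 degrees from the top, towards +x.
- mouth (a point): Centre of the loading mouth, the barrel's only opening, in the outer surface of one flat, 80 mm from the axle. 76 mm (its x, across the axle) by 180 mm (its y, along the axle); z points straight out of the barrel. The barrel's floor is 155 mm below it. At the start it faces down or sideways, out of sight from above.
- bail (a joint): Turn of the clamp bail on the barrel, rad. 0 = closed: arms in their catches, rod over the mouth's middle line 1.5 mm above a seated lid's rib. Starts parked open at 0.9 to 1.05, on the mouth's +x side. Stiff pivot (2 N at the rod): stays where it is left and turns with the barrel. Stops at 0 and 1.15. It cannot close over a lid that is not fully down.
- bail_rod (a point): Middle of the bail's straight cross rod: 10 mm round steel bar parallel to the axle, free over 236 mm, joined to two arms outside the barrel's ends (123 mm either side of the middle). The rod runs on a radius of 108 mm about a pivot parallel to the axle and 12 mm from it towards the mouth (68 mm below the mouth).
- lid_grip (a point): Middle of the loose lid's rib. Steel plate 90 (x) x 196 (y) x 6 mm; black rib on top running across it, 44 (x) x 14 (y) x 23 mm high, its middle 20 mm 4.5 mm higher; rubber plug below 68 x 172 x 8 mm that drops into the mouth. The point is 14 mm above the plate's top, 28 mm above the plug's underside. Seated, it is 20 mm outside the mouth's centre, long side along the axle, either way round. 350 g; starts flat on the bench.
- tray: Shallow blue plastic tray, fixed, 280 (x) x 210 (y) x 30 mm high, walls and floor 4 mm; its origin is the centre of its underside.
- rotor1_center (a point): Centre of a black moulded rotor: six-lobed, fits a hexagonal prism 42 mm across flats (49 mm across corners), 62 mm long along its z axis; flats face its x axis and every 60 degrees from it. About 120 g. Stands on end in the tray at the start. Three to five rotors are present.
- rotor2_center (a point): Another rotor like rotor1; may be absent.
- rotor3_center (a point): Another rotor like rotor1; may be absent.
- rotor4_center (a point): Another rotor like rotor1; may be absent.
- rotor5_center (a point): Another rotor like rotor1; may be absent.
- jar: Bystander: white jar of barrel compound, 60 mm across, 85 mm high, standing on the bench; origin at its underside.
- driver: Bystander: screwdriver, 190 mm long, on the bench to the right of the tray.
There are look-alikes about, which are no part of the job. What is shaped like the part that bears rotor5_center but pink, red or yellow is not meant.

How it is judged:
By the outcome, as a careful person would: the job done as asked, in the order asked, and still so for the second after the job is handed in, with the robot touching nothing.
Of rotor1, rotor2, rotor3, rotor4, rotor5 only 3 to 5 are there at a start; the rules pass over those that are not, and their reading is None.
At some moment in a run one of rotor1, rotor2, rotor3, rotor4, rotor5, lid may be knocked a few centimetres aside while the robot is not near it.
It also fails if it takes over 210 s, if anything falls off the work surface, if the arm or the gripper's body presses on something with over 40 N, if the wrist force passes 120 N, or if a joint passes its speed limit or range.

## Working session

There is one attempt and no reset: what is moved stays moved. The work goes in short steps, Python scripts to look and compute and a shell command to move; the robot and the scene stay as the last step left them, time stands still between calls to the robot, and variables do not carry over. Pictures are saved under pics/ and viewed, about 12 in all and at most 16, crops included, and the job is handed in when it is done.

```bash
mkdir -p pics; ls; cat > h.py <<'E'
import numpy as np, cv2
from cell import get_obs, get_image, close_job
def grab(name, fn=None):
    o=get_obs(); im=get_image(name); 
    if name=='wrist':
        M=np.array(im['mount']); R=np.array(o['ee_rot']); p=np.array(o['position'])
        Rwc=R@M[:3,:3]; c=R@M[:3,3]+p
        im['R']=Rwc.T; im['t']=-Rwc.T@c
    im['f']=240/np.tan(np.radians(im['vfov'])/2)
    for k in('R','t'): im[k]=np.array(im[k])
    if fn: cv2.imwrite('pics/'+fn+'.png',im['pixels'])
    return im
def ray(im,u,v):
    d=np.array([(u-im['cx'])/im['f'],(v-im['cy'])/im['f']]); s=d.copy()
    for _ in range(20): s=d/(1+im['k1']*(s@s))
    R=im['R']; return -R.T@im['t'], R.T@np.array([s[0],s[1],1])
def onz(im,u,v,z):
    c,d=ray(im,u,v); return c+d*(z-c[2])/d[2]
def proj(im,X):
    q=im['R']@np.array(X)+im['t']; s=q[:2]/q[2]; s=s*(1+im['k1']*(s@s))
    return s*im['f']+[im['cx'],im['cy']]
E
python3 - <<'E'
from h import *
import pickle
for n in('scene','top','wrist'):
    im=grab(n,n+'0'); pickle.dump(im,open(n+'0.pkl','wb'))
    print(n,im['f'],im['k1'],im['cx'],im['cy'],(-im['R'].T@im['t']).round(3),im['R'][2].round(2))
print(get_obs())
a=cv2.imread('pics/scene0.png');b=cv2.imread('pics/top0.png')
E
```

```text
pics
scene 543.2863634404389 0.030892857953536253 325.344782541189 236.4886306977649 [ 1.585 -0.286  0.906] [-0.8   0.16 -0.58]
top 480.52715699905264 -0.052197294643704664 311.10153719084855 244.0883346597899 [ 0.286 -0.073  1.485] [ 0.2  -0.01 -0.98]
wrist 400.69681956569855 -0.06507808126694904 321.9805705217536 239.28025336536862 [0.169 0.607 0.384] [ 0.25 -0.11 -0.96]
{'time_s': 0.15, 'joints': array([ 6.20207921e+01,  2.83061220e+01,  7.71189781e+01, -8.66206796e-04,
        7.46268340e+01, -5.47282093e+00]), 'joint_velocities': array([-0.12826727, -0.19508531, -0.16929998,  0.05663266,  0.01424736,
        0.00834635]), 'tau': array([ 1.09843455e-03, -8.79219389e+01, -3.82052314e+01,  7.08011957e-02,
        5.02215594e-02, -4.25888709e-05]), 'position': array([0.23919899, 0.5772949 , 0.40428148]), 'ee_rot': array([[-9.23838390e-01,  3.82782523e-01, -4.12375034e-04],
       [ 3.82782739e-01,  9.23838040e-01, -8.07315571e-04],
       [ 7.19414523e-05, -9.03679162e-04, -9.99999589e-01]]), 'wrist_force': array([-0.48102815,  0.04570152,  0.47953793]), 'ft_torque': array([-0.01625563, -0.00404095,  0.03558323]), 'grip_width': 0.09105254270094462}
```

View pics/top0.png

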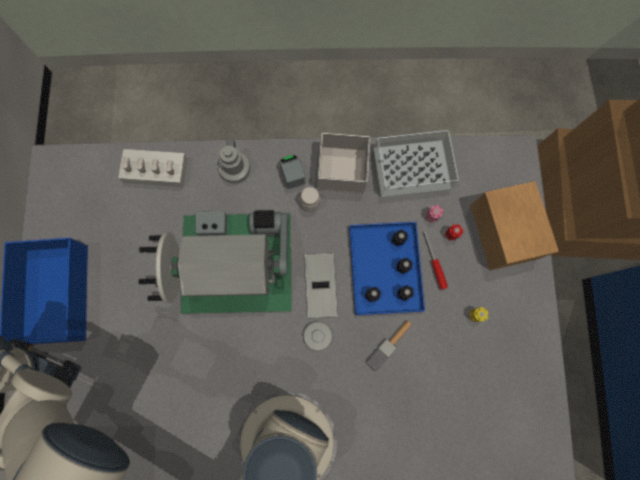

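View pics/scene0.png

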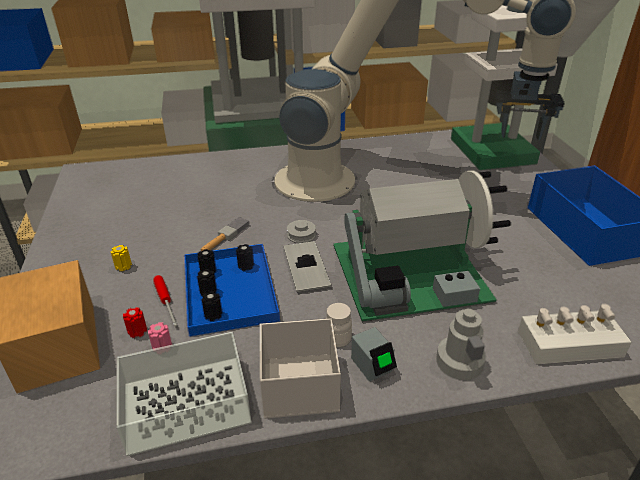

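```bash
python3 - <<'E'
from h import *
import pickle
im=pickle.load(open('top0.pkl','rb')); P=im['pixels']; hsv=cv2.cvtColor(P,cv2.COLOR_BGR2HSV)
def comps(m,mn):
    n,l,s,c=cv2.connectedComponentsWithStats(m.astype('uint8')); 
    return [(i,s[i],c[i]) for i in range(1,n) if s[i][4]>=mn],l
g=cv2.inRange(hsv,(45,90,30),(90,255,255)); cs,l=comps(g,500)
m=np.isin(l,[c[0] for c in cs]).astype('uint8'); pts=np.argwhere(m)[:,::-1].astype(np.float32)
w=np.array([onz(im,u,v,0.008)[:2] for u,v in pts],np.float32)
r=cv2.minAreaRect(w); print('green',r,[(c[1],c[2].round(1)) for c in cs])
b=cv2.inRange(hsv,(105,130,40),(125,255,255)); b[:, :330]=0;b[:,450:]=0
pts=np.argwhere(cv2.morphologyEx(b,cv2.MORPH_OPEN,np.ones((3,3))))[:,::-1]
w=np.array([onz(im,u,v,0.03)[:2] for u,v in pts],np.float32); print('tray',cv2.minAreaRect(w))
k=(P.max(2)<45).astype('uint8')
cs,l=comps(k,15)
for i,s,c in cs:
    if 130<c[0]<440 and 200<c[1]<330:
        print('dark',s,c.round(1),onz(im,*c,0.07).round(3),onz(im,*c,0.03).round(3), onz(im,*c,0.155).round(3))
# lid bright plate
x0,y0=300,245
sub=P[245:325,295:345]; gray=cv2.cvtColor(sub,cv2.COLOR_BGR2GRAY); print(np.percentile(gray,[10,50,90]))
t,mm=cv2.threshold(gray,0,255,cv2.THRESH_OTSU); 
cs,l=comps(mm,300); i=max(cs,key=lambda c:c[1][4])[0]; pts=np.argwhere(l==i)[:,::-1]+[295,245]
w=np.array([onz(im,u,v,0.014)[:2] for u,v in pts],np.float32); print('lid',cv2.minAreaRect(w))
a=cv2.resize(P[195:325,130:450],None,fx=2.5,fy=2.5,interpolation=cv2.INTER_CUBIC)
w=cv2.resize(pickle.load(open('wrist0.pkl','rb'))['pixels'],(360,270)); c=np.zeros((600,800,3),np.uint8); c[:325]=a; c[327:597,:360]=w
s=pickle.load(open('scene0.pkl','rb'))['pixels'][155:320,320:520]; s=cv2.resize(s,None,fx=1.65,fy=1.65); c[327:327+s.shape[0],400:400+s.shape[1]]=s[:273]
cv2.imwrite('pics/c1.png',c)
E
```

```text
green ((0.4729034900665283, 0.15204569697380066), (0.3345392048358917, 0.17384038865566254), 89.97605895996094) [(array([ 181,  254,  110,   59, 1968], dtype=int32), array([244. , 299.8]))]
tray ((0.5076181888580322, -0.31149160861968994), (0.27668625116348267, 0.2092047929763794), 1.643923282623291)
dark [254 211  20  17 316] [263.2 219. ] [0.658 0.06  0.07 ] [0.669 0.064 0.03 ] [0.636 0.052 0.155]
dark [392 231  15  14 102] [398.  238.8] [ 0.588 -0.346  0.07 ] [ 0.596 -0.354  0.03 ] [ 0.569 -0.33   0.155]
dark [150 236  10   4  33] [154.2 237.5] [0.608 0.391 0.07 ] [0.617 0.404 0.03 ] [0.588 0.363 0.155]
dark [140 248  16   4  59] [147.6 249.4] [0.572 0.41  0.07 ] [0.58  0.423 0.03 ] [0.555 0.381 0.155]
dark [397 259  14  14  98] [402.5 266.4] [ 0.503 -0.354  0.07 ] [ 0.509 -0.362  0.03 ] [ 0.49  -0.338  0.155]
dark [139 279  16   5  58] [147.  280.8] [0.476 0.407 0.07 ] [0.482 0.421 0.03 ] [0.465 0.378 0.155]
dark [313 283  15   5  63] [319.8 284.6] [ 0.454 -0.106  0.07 ] [ 0.459 -0.107  0.03 ] [ 0.444 -0.104  0.155]
dark [398 287  14  13  92] [403.3 293.4] [ 0.422 -0.352  0.07 ] [ 0.426 -0.36   0.03 ] [ 0.414 -0.335  0.155]
dark [366 288  13  13  82] [371.1 294.8] [ 0.42  -0.257  0.07 ] [ 0.424 -0.262  0.03 ] [ 0.412 -0.246  0.155]
dark [148 296  13   4  45] [153.8 297.7] [0.426 0.385 0.07 ] [0.43  0.398 0.03 ] [0.417 0.357 0.155]
[103. 111. 143.]
lid ((0.4610002934932709, -0.11025284230709076), (0.19667908549308777, 0.08883622288703918), 1.8220206499099731)
```

View pics/c1.png

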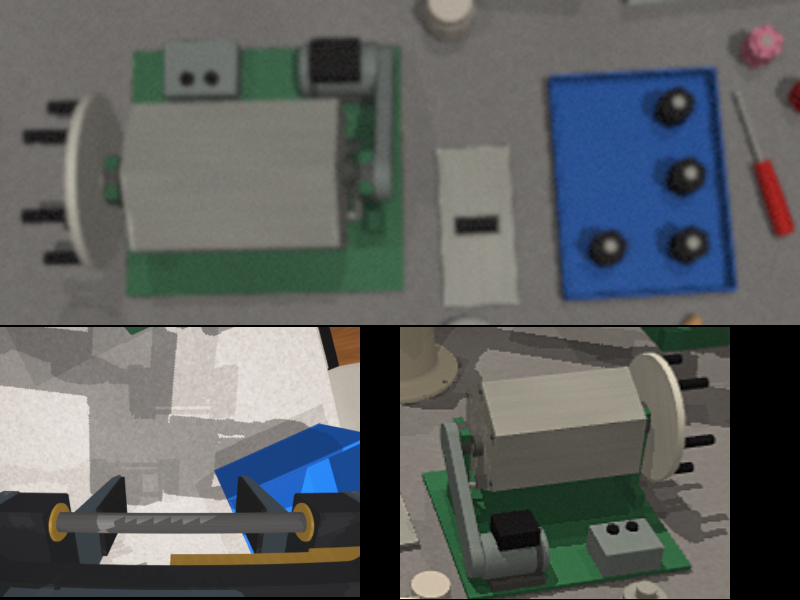

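```bash
python3 - <<'E'
from h import *
import pickle
im=pickle.load(open('top0.pkl','rb')); sc=pickle.load(open('scene0.pkl','rb'))
C=np.array([onz(im,130+u/2.5,195+v/2.5,0.01) for u,v in[(133,48),(127,295),(404,292),(401,45)]])
print(C.round(3), C.mean(0)); 
print('sides',[np.linalg.norm(C[i]-C[i-1]).round(3) for i in range(4)])
for a,b in((1,2),(0,3)): d=C[a]-C[b]; print('yaw from y',np.degrees(np.arctan2(-d[0],d[1])))
for a,b in((0,1),(3,2)): d=C[a]-C[b]; print('yaw from x',np.degrees(np.arctan2(d[1],d[0])))
# scene base corners visible
S=[(400+24,0)]
Q=np.array([onz(sc,320+(u-400)/1.65,155+(v-327)/1.65,0.01) for u,v in[(423,474),(474,600),(690,571)]]); print(Q.round(3))
yaw=np.radians(0); 
def tips(o,yaw,zs=None):
    yh=np.array([-np.sin(yaw),np.cos(yaw),0]);xh=np.array([np.cos(yaw),np.sin(yaw),0])
    A=np.array([o[0],o[1],0.155])
    def pl(im,u,v,y):
        c,d=ray(im,u,v); X=c+d*((y-(c-A)@yh)/(d@yh)); r=X-A
        return (r@xh).round(3),r[2].round(3),'r',np.hypot(r@xh,r[2]).round(3),'ang',np.degrees(np.arctan2(r@xh,r[2])).round(1)
    for u,v in[(50,107),(25,137),(24,216),(46,258)]: print('top',pl(im,130+u/2.5,195+v/2.5,.221))
    for u,v in[(681,359),(707,383),(714,440),(692,468)]: print('sc',pl(sc,320+(u-400)/1.65,155+(v-327)/1.65,.221))
c=C.mean(0); 
for y in (0,1.4): tips(c,np.radians(y))
E
```

```text
[[ 0.696  0.321  0.01 ]
 [ 0.383  0.319  0.01 ]
 [ 0.38  -0.02   0.01 ]
 [ 0.692 -0.02   0.01 ]] [0.53762332 0.15008103 0.01      ]
sides [np.float64(0.342), np.float64(0.312), np.float64(0.339), np.float64(0.312)]
yaw from y -0.5529117477461618
yaw from y -0.6698890725245573
yaw from x 0.35842239021063504
yaw from x -0.1492614758785829
[[ 0.384 -0.016  0.01 ]
 [ 0.696 -0.011  0.01 ]
 [ 0.701  0.316  0.01 ]]
top (np.float64(0.047), np.float64(0.013), 'r', np.float64(0.049), 'ang', np.float64(75.0))
top (np.float64(-0.002), np.float64(0.088), 'r', np.float64(0.088), 'ang', np.float64(-1.0))
top (np.float64(-0.085), np.float64(0.079), 'r', np.float64(0.116), 'ang', np.float64(-46.8))
top (np.float64(-0.122), np.float64(0.004), 'r', np.float64(0.122), 'ang', np.float64(-88.1))
sc (np.float64(-0.068), np.float64(0.078), 'r', np.float64(0.103), 'ang', np.float64(-41.1))
sc (np.float64(0.016), np.float64(0.083), 'r', np.float64(0.084), 'ang', np.float64(10.8))
sc (np.float64(0.065), np.float64(0.014), 'r', np.float64(0.067), 'ang', np.float64(77.5))
sc (np.float64(0.026), np.float64(-0.064), 'r', np.float64(0.069), 'ang', np.float64(158.2))
top (np.float64(0.054), np.float64(0.009), 'r', np.float64(0.054), 'ang', np.float64(80.4))
top (np.float64(0.004), np.float64(0.088), 'r', np.float64(0.088), 'ang', np.float64(2.5))
top (np.float64(-0.08), np.float64(0.085), 'r', np.float64(0.117), 'ang', np.float64(-43.2))
top (np.float64(-0.117), np.float64(0.013), 'r', np.float64(0.118), 'ang', np.float64(-83.8))
sc (np.float64(-0.06), np.float64(0.079), 'r', np.float64(0.099), 'ang', np.float64(-37.1))
sc (np.float64(0.02), np.float64(0.082), 'r', np.float64(0.085), 'ang', np.float64(14.0))
sc (np.float64(0.068), np.float64(0.013), 'r', np.float64(0.069), 'ang', np.float64(79.5))
sc (np.float64(0.03), np.float64(-0.065), 'r', np.float64(0.071), 'ang', np.float64(155.2))
```

```bash
cat >> h.py <<'E'
def plan(x,y,z,yaw=None):
    """grasp point target, yaw = world angle of tool y axis (mod 180); prints tool-axes shift"""
    o=get_obs(); R=np.array(o['ee_rot']); g=np.array(o['position'])+R[:,2]*0.172
    d=R.T@(np.array([x,y,z])-g)*1000
    cur=np.degrees(np.arctan2(R[1,1],R[0,1])); s=''
    if yaw is not None:
        e=(yaw-cur+180)%360-180; s=' az=%.1f'%-e
    print('g',g.round(4),'yaw %.1f'%cur,'w',np.round(o['grip_width'],4),'F',np.round(o['wrist_force'],1),'t',o['time_s'],'tilt',R[:2,2].round(3))
    print('shift x=%.0f y=%.0f z=%.0f'%tuple(d)+s,'rows',int(np.ceil(max(np.linalg.norm(d)/41.7, abs(e)/7.16 if s else 0))))
E
python3 -m creep '[{"z":-40},{"z":-80},{"z":-120},{"z":-150},{"z":-150}]'
python3 -m creep '[{"x":-40,"y":-10,"az":7},{"x":-80,"y":-20,"az":14},{"x":-120,"y":-30,"az":21},{"x":-155,"y":-45,"az":28},{"x":-190,"y":-55,"az":35}]'
python3 -c "
from h import *
plan(.51,.36,.378,0)"
```

```text
g [0.2391 0.5772 0.2323] yaw 67.5 w 0.0911 F [-0.5  0.   0.5] t 0.15 tilt [-0.    -0.001]
shift x=-333 y=-97 z=-146 az=67.5 rows 10invalid input at $[0]: expected keys x, y, z, ax, ay, az, hand
invalid input at $[0]: expected keys x, y, z, ax, ay, az, hand
```

```bash

python3 -m creep '[{"x":0,"y":0,"z":-150,"ax":0,"ay":0,"az":0,"hand":0},{"x":0,"y":0,"z":-150,"ax":0,"ay":0,"az":0,"hand":0},{"x":0,"y":0,"z":-150,"ax":0,"ay":0,"az":0,"hand":0},{"x":0,"y":0,"z":-150,"ax":0,"ay":0,"az":0,"hand":0}]'
python3 -m creep '[{"x":-40,"y":-10,"z":0,"ax":0,"ay":0,"az":7,"hand":0},{"x":-80,"y":-20,"z":0,"ax":0,"ay":0,"az":14,"hand":0},{"x":-120,"y":-30,"z":0,"ax":0,"ay":0,"az":21,"hand":0},{"x":-155,"y":-45,"z":0,"ax":0,"ay":0,"az":28,"hand":0},{"x":-190,"y":-55,"z":0,"ax":0,"ay":0,"az":35,"hand":0}]'
python3 -c "
from h import *
plan(.51,.36,.378,0)"
```

```text
time_s: 0.48
position: [0.2391, 0.5772, 0.5592]
ee_rot: [[-0.924, 0.383, 0.002], [0.383, 0.924, 0.004], [-0.0, 0.004, -1.0]]
wrist_force: [0.3, 0.8, 0.6]
grip_width: 0.091
time_s: 0.9
position: [0.3947, 0.4521, 0.5546]
ee_rot: [[-0.532, 0.847, -0.0], [0.847, 0.532, -0.0], [-0.0, -0.0, -1.0]]
wrist_force: [0.2, 0.5, -0.5]
grip_width: 0.0912
g [0.3947 0.452  0.3826] yaw 32.1 w 0.0912 F [ 0.2  0.5 -0.5] t 0.9 tilt [-0. -0.]
shift x=-139 y=49 z=5 az=32.1 rows 5
```

```bash

python3 -m creep '[{"x":-35,"y":12,"z":0,"ax":0,"ay":0,"az":7,"hand":0},{"x":-70,"y":24,"z":0,"ax":0,"ay":0,"az":14,"hand":0},{"x":-105,"y":37,"z":0,"ax":0,"ay":0,"az":21,"hand":0},{"x":-139,"y":49,"z":0,"ax":0,"ay":0,"az":28,"hand":0},{"x":-139,"y":49,"z":0,"ax":0,"ay":0,"az":32,"hand":0}]' >/dev/null
python3 - <<'E'
from h import *
import pickle
im=grab('wrist','w1'); pickle.dump(im,open('w1.pkl','wb')); plan(.51,.36,.378,0)
E
```

```text
g [0.512  0.3606 0.382 ] yaw -0.3 w 0.0913 F [0.1 0.5 0.6] t 1.3667 tilt [-0.001 -0.001]
shift x=-1 y=-2 z=4 az=-0.3 rows 1
```

View pics/w1.png

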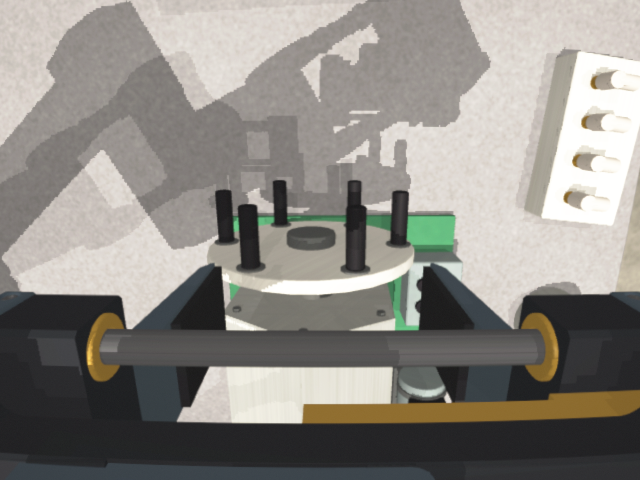

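```bash
cat >> h.py <<'E'
def fitwheel(views, x0, yaw=None):
    from scipy.optimize import least_squares
    def tip(p,a,yl=.221):
        y=p[3]; return np.array([p[0]+.085*np.sin(a)*np.cos(y)-yl*np.sin(y), p[1]+.085*np.sin(a)*np.sin(y)+yl*np.cos(y), .155+.085*np.cos(a)])
    def f(p):
        r=[]
        for im,tips,ks,*h in views:
            for (u,v),k in zip(tips,ks): r+=list(proj(im,tip(p,p[2]+np.radians(60*k)))-[u,v])
            for u,v,yl in h:
                y=p[3]; r+=list(proj(im,[p[0]-yl*np.sin(y),p[1]+yl*np.cos(y),.155])-[u,v])
        return r+[(p[3]-(yaw or 0))*50]
    s=least_squares(f,x0); print('ox %.4f oy %.4f phase %.1f yaw %.2f'%(s.x[0],s.x[1],np.degrees(s.x[2]),np.degrees(s.x[3])),'cost',s.cost); print(np.round(s.fun,1)); return s.x
E
python3 - <<'E'
from h import *
import pickle
w=pickle.load(open('w1.pkl','rb')); t=pickle.load(open('top0.pkl','rb')); s=pickle.load(open('scene0.pkl','rb'))
tw=[(248,210),(356,210),(224,194),(400,196),(280,184),(354,184)]; kw=[-1,0,-2,1,3,2]
tt=[(130+u/2.5,195+v/2.5) for u,v in[(50,107),(25,137),(24,216),(46,258)]]; kt=[1,0,-1,-2]
ts=[(320+(u-400)/1.65,155+(v-327)/1.65) for u,v in[(681,359),(707,383),(714,440),(692,468)]]; ks=[-1,0,1,2]
x0=[.505,.15,.43,0]
fitwheel([(w,tw,kw)],x0); fitwheel([(t,tt,kt)],x0); fitwheel([(s,ts,ks)],x0)
fitwheel([(w,tw,kw),(t,tt,kt),(s,ts,ks)],x0)
E
```

```text
ox 0.5038 oy 0.1515 phase 26.0 yaw 0.05 cost 1.5102335849954154
[-0.4 -0.1  0.3  1.  -0.6  0.1  0.6 -0.6 -0.4 -0.4  0.6 -0.   0. ]
ox 0.5013 oy 0.1533 phase 25.9 yaw -0.10 cost 0.12174999162536827
[-0.3  0.1  0.3 -0.1 -0.   0.1  0.  -0.  -0.1]
ox 0.5070 oy 0.1565 phase 26.0 yaw 0.10 cost 0.19413767033227558
[-0.   0.2  0.2 -0.  -0.4  0.1  0.3 -0.2  0.1]
ox 0.5047 oy 0.1520 phase 26.0 yaw 0.23 cost 14.636201052519787
[-0.4 -0.6  0.4  0.1 -0.5 -0.2  0.7 -1.5 -0.3 -0.8  0.7 -0.7  0.  -0.7
  0.8 -1.   0.6 -0.8  0.6 -0.8 -2.2 -0.1 -2.1 -0.4 -2.6 -0.4 -1.8 -0.7
  0.2]
```

```bash

python3 -m creep '[{"x":-5,"y":15,"z":0,"ax":0,"ay":0,"az":0,"hand":115},{"x":-9,"y":29,"z":30,"ax":0,"ay":0,"az":0,"hand":115},{"x":-9,"y":29,"z":70,"ax":0,"ay":0,"az":0,"hand":115},{"x":-9,"y":29,"z":95,"ax":0,"ay":0,"az":0,"hand":115},{"x":-9,"y":29,"z":95,"ax":0,"ay":0,"az":0,"hand":115}]' 10 | tail -2
python3 -m creep '[{"x":0,"y":0,"z":20,"ax":0,"ay":0,"az":0,"hand":115},{"x":0,"y":0,"z":35,"ax":0,"ay":0,"az":0,"hand":115},{"x":0,"y":0,"z":47,"ax":0,"ay":0,"az":0,"hand":115},{"x":0,"y":0,"z":47,"ax":0,"ay":0,"az":0,"hand":255},{"x":0,"y":0,"z":47,"ax":0,"ay":0,"az":0,"hand":255}]' 10 | tail -2
python3 -m creep '[{"x":0,"y":0,"z":0,"ax":0,"ay":0,"az":0,"hand":255},{"x":0,"y":0,"z":0,"ax":0,"ay":0,"az":0,"hand":255},{"x":0,"y":0,"z":0,"ax":0,"ay":0,"az":0,"hand":255},{"x":0,"y":0,"z":0,"ax":0,"ay":0,"az":0,"hand":255}]' 10 | tail -2
python3 -c "
from h import *
plan(.541,.352,.239,0)"
```

```text
wrist_force: [-0.9, -0.1, -0.7]
grip_width: 0.0607
wrist_force: [-0.0, 0.0, 0.5]
grip_width: 0.0391
wrist_force: [2.9, 0.6, 5.2]
grip_width: 0.0156
g [0.5399 0.3545 0.242 ] yaw 0.5 w 0.0156 F [2.9 0.6 5.2] t 2.5333 tilt [0.003 0.001]
shift x=-3 y=1 z=3 az=0.5 rows 1
```

```bash

python3 -m creep '[{"x":0,"y":-10,"z":-4,"ax":0,"ay":0,"az":0,"hand":255},{"x":0,"y":-20.5,"z":-7,"ax":0,"ay":0,"az":0,"hand":255},{"x":0,"y":-31,"z":-8.4,"ax":0,"ay":0,"az":0,"hand":255},{"x":0,"y":-42,"z":-8.5,"ax":0,"ay":0,"az":0,"hand":255},{"x":0,"y":-53,"z":-7,"ax":0,"ay":0,"az":0,"hand":255}]' 10 
python3 -m creep '[{"x":0,"y":-10.5,"z":2.7,"ax":0,"ay":0,"az":0,"hand":255},{"x":0,"y":-20.6,"z":6.6,"ax":0,"ay":0,"az":0,"hand":255},{"x":0,"y":-30,"z":11.8,"ax":0,"ay":0,"az":0,"hand":255},{"x":0,"y":-38.8,"z":18.2,"ax":0,"ay":0,"az":0,"hand":255},{"x":0,"y":-46.7,"z":25.6,"ax":0,"ay":0,"az":0,"hand":255}]' 10 
python3 -c "
from h import *
plan(.541,.352,.3,0); import pickle
im=grab('scene','s2')
cv2.imwrite('pics/s2c.png',cv2.resize(im['pixels'][140:320,320:540],None,fx=3,fy=3))"
```

```text
time_s: 2.95
position: [0.4875, 0.3541, 0.4227]
ee_rot: [[-0.008, 1.0, 0.009], [1.0, 0.008, 0.004], [0.004, 0.009, -1.0]]
wrist_force: [14.1, 0.4, 11.0]
grip_width: 0.0157
time_s: 3.37
position: [0.4404, 0.3539, 0.3963]
ee_rot: [[-0.009, 1.0, 0.007], [1.0, 0.008, 0.003], [0.003, 0.007, -1.0]]
wrist_force: [13.3, 0.7, 10.3]
grip_width: 0.0159
g [0.4417 0.3545 0.2243] yaw 0.5 w 0.0159 F [13.3  0.7 10.3] t 3.3667 tilt [0.007 0.003]
shift x=-3 y=100 z=-75 az=0.5 rows 3
```

View pics/s2c.png

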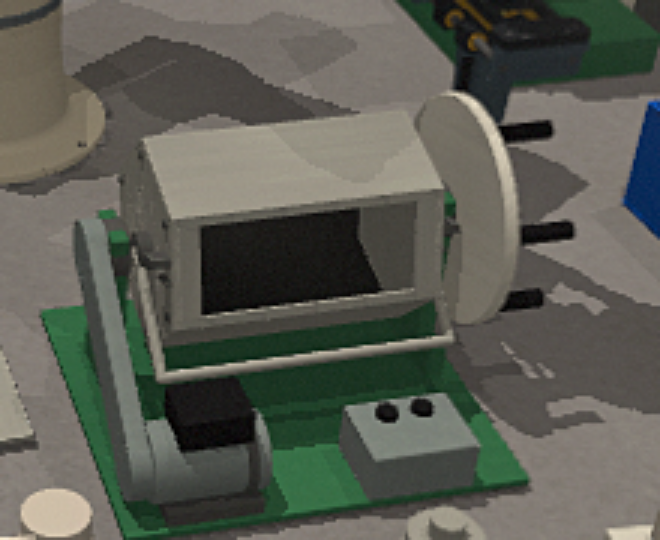

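```bash

python3 -m creep '[{"x":0,"y":0,"z":0,"ax":0,"ay":0,"az":0,"hand":115},{"x":0,"y":0,"z":0,"ax":0,"ay":0,"az":0,"hand":115},{"x":0,"y":0,"z":0,"ax":0,"ay":0,"az":0,"hand":115},{"x":0,"y":0,"z":-35,"ax":0,"ay":0,"az":0,"hand":115},{"x":0,"y":0,"z":-70,"ax":0,"ay":0,"az":0,"hand":115}]' 10 |tail -2
python3 -m creep '[{"x":0,"y":25,"z":0,"ax":0,"ay":0,"az":0,"hand":115},{"x":0,"y":55,"z":0,"ax":0,"ay":0,"az":0,"hand":115},{"x":0,"y":81,"z":0,"ax":0,"ay":0,"az":-0.5,"hand":115},{"x":0,"y":81,"z":0,"ax":0,"ay":0,"az":-0.5,"hand":115}]' 10 | tail -2
python3 -c "
from h import *
plan(.523,.354,.247,0)"
```

```text
wrist_force: [1.4, 0.5, 0.1]
grip_width: 0.0464
wrist_force: [0.1, -0.4, -1.2]
grip_width: 0.0503
g [0.524  0.3536 0.2919] yaw 0.9 w 0.0503 F [ 0.1 -0.4 -1.2] t 4.1667 tilt [0.002 0.   ]
shift x=0 y=-1 z=45 az=0.9 rows 2
```

```bash

python3 -m creep '[{"x":0,"y":-1,"z":25,"ax":0,"ay":0,"az":0.9,"hand":115},{"x":0,"y":-1,"z":45,"ax":0,"ay":0,"az":0.9,"hand":115},{"x":0,"y":-1,"z":45,"ax":0,"ay":0,"az":0.9,"hand":255},{"x":0,"y":-1,"z":45,"ax":0,"ay":0,"az":0.9,"hand":255},{"x":0,"y":-1,"z":45,"ax":0,"ay":0,"az":0.9,"hand":255}]' 10 |tail -1
python3 -m creep '[{"x":0,"y":0,"z":0,"ax":0,"ay":0,"az":0,"hand":255},{"x":0,"y":0,"z":0,"ax":0,"ay":0,"az":0,"hand":255},{"x":0,"y":0,"z":0,"ax":0,"ay":0,"az":0,"hand":255},{"x":0,"y":0,"z":0,"ax":0,"ay":0,"az":0,"hand":255}]' 10 | tail -2
python3 -m creep '[{"x":0,"y":-9,"z":-1.6,"ax":0,"ay":0,"az":0,"hand":255},{"x":0,"y":-17.6,"z":-2.2,"ax":0,"ay":0,"az":0,"hand":255},{"x":0,"y":-26.5,"z":-1.9,"ax":0,"ay":0,"az":0,"hand":255},{"x":0,"y":-35,"z":-0.6,"ax":0,"ay":0,"az":0,"hand":255},{"x":0,"y":-44,"z":1.5,"ax":0,"ay":0,"az":0,"hand":255}]' 10 | tail -2
python3 -m creep '[{"x":0,"y":-8.3,"z":3,"ax":0,"ay":0,"az":0,"hand":255},{"x":0,"y":-16.3,"z":7,"ax":0,"ay":0,"az":0,"hand":255},{"x":0,"y":-24,"z":11.7,"ax":0,"ay":0,"az":0,"hand":255},{"x":0,"y":-31,"z":17,"ax":0,"ay":0,"az":0,"hand":255},{"x":0,"y":-37,"z":23,"ax":0,"ay":0,"az":0,"hand":255}]' 10 |tail -2
python3 -c "
from h import *
plan(.523,.354,.3,0)"
python3 -m creep '[{"x":0,"y":0,"z":0,"ax":0,"ay":0,"az":0,"hand":115},{"x":0,"y":0,"z":0,"ax":0,"ay":0,"az":0,"hand":115},{"x":0,"y":0,"z":0,"ax":0,"ay":0,"az":0,"hand":115},{"x":0,"y":0,"z":-35,"ax":0,"ay":0,"az":0,"hand":115},{"x":0,"y":0,"z":-70,"ax":0,"ay":0,"az":0,"hand":115}]' 10 |tail -2
python3 -m creep '[{"x":0,"y":25,"z":0,"ax":0,"ay":0,"az":0,"hand":115},{"x":0,"y":55,"z":0,"ax":0,"ay":0,"az":0,"hand":115},{"x":0,"y":81,"z":0,"ax":0,"ay":0,"az":-0.5,"hand":115},{"x":0,"y":81,"z":0,"ax":0,"ay":0,"az":-0.5,"hand":115}]' 10 | tail -2
python3 -c "
from h import *
plan(.523,.354,.247,0)"
```

```text
grip_width: 0.033
wrist_force: [4.6, -0.8, 6.9]
grip_width: 0.0157
wrist_force: [14.3, -0.9, 10.3]
grip_width: 0.0156
wrist_force: [12.8, 0.2, 8.7]
grip_width: 0.0154
g [0.4407 0.355  0.2247] yaw 0.1 w 0.0154 F [12.8  0.2  8.7] t 5.75 tilt [0.007 0.003]
shift x=-1 y=83 z=-75 az=0.1 rows 3
wrist_force: [0.8, 1.1, 0.7]
grip_width: 0.046
wrist_force: [-1.1, -1.4, -1.3]
grip_width: 0.05
g [0.523  0.3536 0.2924] yaw 0.5 w 0.05 F [-1.1 -1.4 -1.3] t 6.5 tilt [0.001 0.   ]
shift x=0 y=-0 z=45 az=0.5 rows 2
```

```bash

python3 -m creep '[{"x":0,"y":-1,"z":25,"ax":0,"ay":0,"az":0.5,"hand":115},{"x":0,"y":-1,"z":45,"ax":0,"ay":0,"az":0.5,"hand":115},{"x":0,"y":-1,"z":45,"ax":0,"ay":0,"az":0.5,"hand":255},{"x":0,"y":-1,"z":45,"ax":0,"ay":0,"az":0.5,"hand":255},{"x":0,"y":-1,"z":45,"ax":0,"ay":0,"az":0.5,"hand":255}]' 10 |tail -1
python3 -m creep '[{"x":0,"y":0,"z":0,"ax":0,"ay":0,"az":0,"hand":255},{"x":0,"y":0,"z":0,"ax":0,"ay":0,"az":0,"hand":255},{"x":0,"y":0,"z":0,"ax":0,"ay":0,"az":0,"hand":255},{"x":0,"y":0,"z":0,"ax":0,"ay":0,"az":0,"hand":255}]' 10 | tail -2
python3 -m creep '[{"x":0,"y":-9,"z":-1.6,"ax":0,"ay":0,"az":0,"hand":255},{"x":0,"y":-18,"z":-2.2,"ax":0,"ay":0,"az":0,"hand":255},{"x":0,"y":-18,"z":-2.2,"ax":0,"ay":0,"az":0,"hand":255}]' 10 | tail -2
python3 -c "
from h import *
plan(.5038,.354,.25,0)"
```

```text
grip_width: 0.033
wrist_force: [5.9, 0.0, 2.6]
grip_width: 0.0153
wrist_force: [5.4, -1.1, 8.6]
grip_width: 0.0157
g [0.5015 0.3544 0.2522] yaw 0.1 w 0.0157 F [ 5.4 -1.1  8.6] t 7.5 tilt [0.006 0.002]
shift x=-0 y=2 z=2 az=0.1 rows 1
```

Move +2 mm, release, back off upward and measure the angle from a picture.

```bash

python3 -m creep '[{"x":0,"y":2,"z":0,"ax":0,"ay":0,"az":0,"hand":255},{"x":0,"y":2,"z":0,"ax":0,"ay":0,"az":0,"hand":255},{"x":0,"y":2,"z":0,"ax":0,"ay":0,"az":0,"hand":115},{"x":0,"y":2,"z":0,"ax":0,"ay":0,"az":0,"hand":115},{"x":0,"y":2,"z":0,"ax":0,"ay":0,"az":0,"hand":115}]' 10 |tail -1
python3 -m creep '[{"x":0,"y":0,"z":-30,"ax":0,"ay":0,"az":0,"hand":115},{"x":0,"y":0,"z":-70,"ax":0,"ay":0,"az":0,"hand":60},{"x":3,"y":4,"z":-110,"ax":0,"ay":0,"az":0,"hand":0},{"x":6,"y":8,"z":-130,"ax":0,"ay":0,"az":0,"hand":0},{"x":6,"y":8,"z":-130,"ax":0,"ay":0,"az":0,"hand":0}]' 10 | tail -2
python3 - <<'E'
from h import *
import pickle
im=grab('wrist','w2'); pickle.dump(im,open('w2.pkl','wb')); plan(.51,.36,.378,0)
t=grab('top','t2'); pickle.dump(t,open('t2.pkl','wb'))
c=np.zeros((600,800,3),np.uint8); c[:300]=cv2.resize(im['pixels'][150:330,80:560],(800,300)); c[300:]=cv2.resize(t['pixels'][195:325,130:450],(800,325))[:300]
cv2.imwrite('pics/c2.png',c)
E
```

```text
grip_width: 0.0327
wrist_force: [0.3, -0.1, -0.1]
grip_width: 0.0661
g [0.5111 0.3606 0.3824] yaw 0.1 w 0.07 F [ 0.7 -0.2 -0.6] t 8.3833 tilt [0.004 0.002]
shift x=-1 y=-1 z=4 az=0.1 rows 1
```

View pics/c2.png

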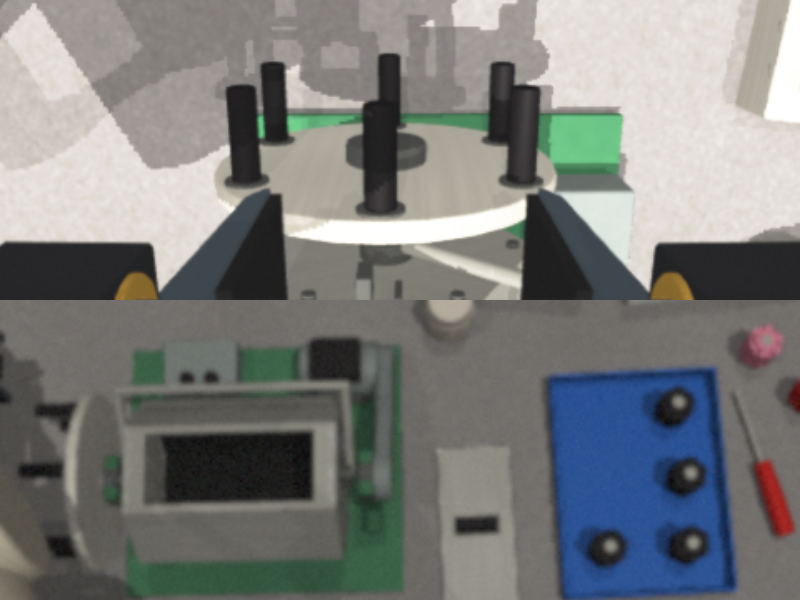

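```bash
python3 - <<'E'
from h import *
import pickle
w=pickle.load(open('w2.pkl','rb')); t=pickle.load(open('t2.pkl','rb'))
tw=[(80+u*.6,150+v*.6) for u,v in[(241,89),(380,104),(524,89),(273,66),(502,66),(389,57)]]
fitwheel([(w,tw,[-1,0,1,-2,2,3])],[.504,.152,0,0])
M=np.array([onz(t,130+u/2.5,195+(v-300)/2.5,.235) for u,v in[(145,433),(313,431),(313,500),(145,502)]]);print(M.round(3),M.mean(0).round(4))
print('rod',[onz(t,130+u/2.5,195+(v-300)/2.5,.229).round(3) for u,v in[(122,390),(350,386)]])
P=t['pixels'];k=(P.max(2)<45).astype('uint8'); n,l,s,c=cv2.connectedComponentsWithStats(k)
for i in range(1,n):
    if s[i][4]>40 and 300<c[i][0]<440 and 200<c[i][1]<330: print(s[i],c[i].round(1),onz(t,*c[i],.05).round(3))
E
```

```text
ox 0.5038 oy 0.1537 phase -0.7 yaw 0.07 cost 1.9271570834483789
[-0.2  0.1 -0.3  1.2  0.8  0.1 -0.4 -0.6  0.3 -0.6 -0.1 -0.7  0.1]
[[0.539 0.245 0.235]
 [0.537 0.066 0.235]
 [0.464 0.066 0.235]
 [0.465 0.243 0.235]] [0.5013 0.1552 0.235 ]
rod [array([0.588, 0.273, 0.229]), array([0.587, 0.027, 0.229])]
[392 232  14  13  92] [397.9 239.1] [ 0.591 -0.349  0.05 ]
[397 259  14  14  94] [402.2 266.3] [ 0.506 -0.358  0.05 ]
[313 283  15   5  63] [319.8 284.6] [ 0.457 -0.107  0.05 ]
[398 287  14  13  89] [403.2 293.4] [ 0.424 -0.356  0.05 ]
[366 288  13  13  76] [371.1 295.1] [ 0.422 -0.259  0.05 ]
```

```bash

python3 -m creep '[{"x":-40,"y":0,"z":0,"ax":0,"ay":0,"az":7,"hand":0},{"x":-80,"y":0,"z":0,"ax":0,"ay":0,"az":14,"hand":0},{"x":-120,"y":0,"z":0,"ax":0,"ay":0,"az":21,"hand":0},{"x":-160,"y":0,"z":0,"ax":0,"ay":0,"az":28,"hand":0},{"x":-200,"y":0,"z":0,"ax":0,"ay":0,"az":35,"hand":0}]' 20 |tail -2
python3 -m creep '[{"x":-31,"y":26,"z":0,"ax":0,"ay":0,"az":7,"hand":0},{"x":-62,"y":52,"z":0,"ax":0,"ay":0,"az":14,"hand":0},{"x":-92,"y":78,"z":0,"ax":0,"ay":0,"az":21,"hand":0},{"x":-122,"y":105,"z":0,"ax":0,"ay":0,"az":28,"hand":0},{"x":-152,"y":131,"z":0,"ax":0,"ay":0,"az":35,"hand":0}]' 20 |tail -2
python3 -m creep '[{"x":-8,"y":40,"z":0,"ax":0,"ay":0,"az":7,"hand":0},{"x":-16,"y":80,"z":0,"ax":0,"ay":0,"az":14,"hand":0},{"x":-24,"y":120,"z":0,"ax":0,"ay":0,"az":20,"hand":0},{"x":-32,"y":160,"z":0,"ax":0,"ay":0,"az":20,"hand":0},{"x":-40,"y":198,"z":0,"ax":0,"ay":0,"az":20,"hand":0}]' 20 |tail -2
python3 -c "
from h import *
plan(.424,-.355,.3,-90)"
```

```text
wrist_force: [0.7, -0.2, 0.6]
grip_width: 0.0914
wrist_force: [1.4, -0.3, -0.1]
grip_width: 0.0917
wrist_force: [1.1, -0.4, -1.1]
grip_width: 0.0913
g [ 0.5606 -0.2414  0.3781] yaw -90.0 w 0.0913 F [ 1.1 -0.4 -1.1] t 9.6833 tilt [-0.002  0.001]
shift x=-136 y=114 z=78 az=0.0 rows 5
```

```bash

python3 -m creep '[{"x":0,"y":30,"z":0,"ax":0,"ay":0,"az":0,"hand":0},{"x":-20,"y":60,"z":0,"ax":0,"ay":0,"az":0,"hand":0},{"x":-20,"y":60,"z":0,"ax":0,"ay":0,"az":0,"hand":0}]' 20 |tail -2
python3 - <<'E'
from h import *
import pickle
im=grab('wrist','w3'); pickle.dump(im,open('w3.pkl','wb')); plan(.424,-.355,.3,-90)
E
```

```text
wrist_force: [0.3, 0.4, 0.5]
grip_width: 0.0911
g [ 0.5395 -0.3017  0.3778] yaw -90.1 w 0.091 F [ 0.5  0.4 -0.7] t 9.9833 tilt [-0.003  0.001]
shift x=-115 y=54 z=78 az=-0.1 rows 4
```

View pics/w3.png

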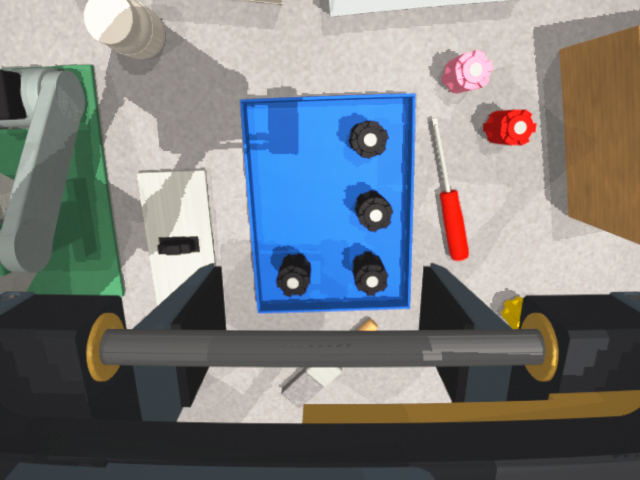

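```bash
python3 - <<'E'
from h import *
import pickle
w=pickle.load(open('w3.pkl','rb'))
for u,v in[(370,140),(376,215),(372,282),(292,283)]: print(onz(w,u,v,.066).round(4))
a=[onz(w,u,v,.03).round(3) for u,v in[(242,100),(413,95),(409,307),(260,311)]];print(a,np.mean(a,0))
print('lid',[onz(w,u,v,.014).round(3) for u,v in[(138,172),(206,169)]],onz(w,179,244,.0415).round(3))
P=w['pixels'];c=np.hstack([cv2.resize(P[v-40:v+40,u-40:u+40],(400,400),interpolation=cv2.INTER_CUBIC) for u,v in((370,140),(376,215))]);cv2.imwrite('pics/c3.png',c)
E
```

```text
[ 0.6001 -0.3584  0.066 ]
[ 0.5135 -0.3679  0.066 ]
[ 0.4285 -0.3659  0.066 ]
[ 0.4274 -0.2666  0.066 ]
[array([ 0.646, -0.209,  0.03 ]), array([ 0.651, -0.412,  0.03 ]), array([ 0.377, -0.423,  0.03 ]), array([ 0.372, -0.219,  0.03 ])] [ 0.5115  -0.31575  0.03   ]
lid [array([ 0.56 , -0.066,  0.014]), array([ 0.563, -0.156,  0.014])] [ 0.471 -0.121  0.041]
```

View pics/c3.png

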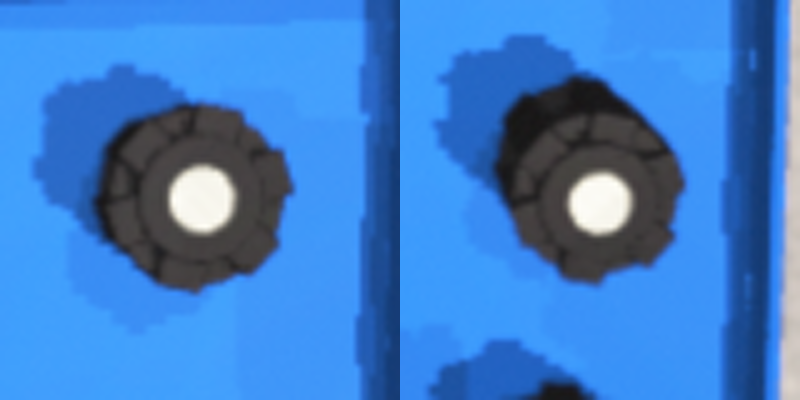

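```bash

python3 -m creep '[{"x":29,"y":27,"z":0,"ax":0,"ay":0,"az":0,"hand":30},{"x":57,"y":54,"z":0,"ax":0,"ay":0,"az":0,"hand":30},{"x":57,"y":54,"z":40,"ax":0,"ay":0,"az":0,"hand":30},{"x":57,"y":54,"z":80,"ax":0,"ay":0,"az":0,"hand":30},{"x":57,"y":54,"z":120,"ax":0,"ay":0,"az":0,"hand":30}]' 20 |tail -2
python3 -m creep '[{"x":0,"y":0,"z":40,"ax":0,"ay":0,"az":0,"hand":30},{"x":0,"y":0,"z":80,"ax":0,"ay":0,"az":0,"hand":30},{"x":0,"y":0,"z":100,"ax":0,"ay":0,"az":0,"hand":30},{"x":0,"y":0,"z":100,"ax":0,"ay":0,"az":0,"hand":30},{"x":0,"y":0,"z":100,"ax":0,"ay":0,"az":0,"hand":30}]' 20 |tail -2
python3 - <<'E'
from h import *
plan(.597,-.356,.055,-90)
im=grab('wrist','w4'); P=im['pixels']; 
t=grab('top'); 
m=cv2.inRange(cv2.cvtColor(t['pixels'],cv2.COLOR_BGR2HSV),(0,0,130),(180,60,255)); n,l,s,c=cv2.connectedComponentsWithStats(m[225:310,352:420].copy())
for i in range(1,n):
    if 5<s[i][4]<60: print(s[i],onz(t,*(c[i]+[352,225]),.066).round(3))
cv2.imwrite('pics/c4.png',np.hstack([P[::1,:][:,:], cv2.resize(t['pixels'][220:310,350:420],(160,480))]))
E
```

```text
wrist_force: [0.9, -0.9, -0.5]
grip_width: 0.0807
wrist_force: [0.1, -1.5, 1.0]
grip_width: 0.0804
g [ 0.5981 -0.3521  0.1588] yaw -89.9 w 0.0804 F [ 0.1 -1.5  1. ] t 10.8167 tilt [-0.002  0.002]
shift x=-1 y=4 z=104 az=0.1 rows 3
```

View pics/c4.png

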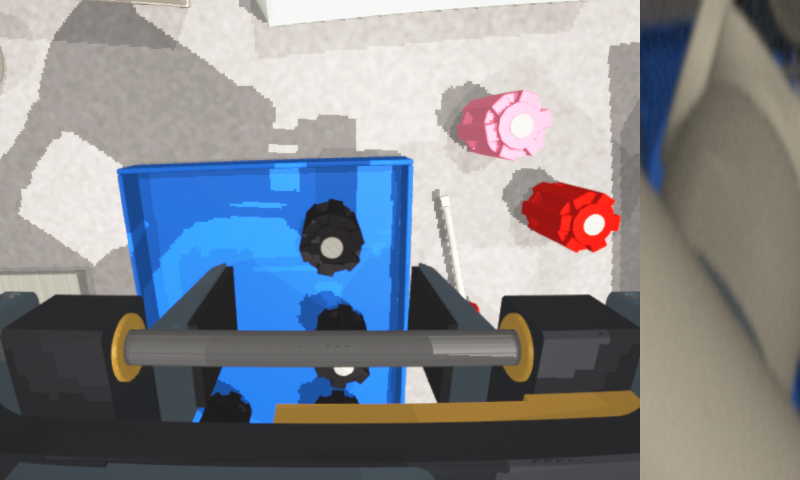

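```bash
python3 - <<'E'
from h import *
w=grab('wrist'); print(onz(w,332,247,.066).round(4)); plan(.597,-.356,.055,-90)
E
```

```text
[ 0.6018 -0.3601  0.066 ]
g [ 0.5995 -0.3536  0.162 ] yaw -89.9 w 0.0809 F [-0.3 -0.1  0.6] t 10.9667 tilt [ 0.003 -0.002]
shift x=-3 y=2 z=107 az=0.1 rows 3
```

```bash

python3 -m creep '[{"x":0,"y":5,"z":40,"ax":0,"ay":0,"az":0,"hand":30},{"x":0,"y":5,"z":75,"ax":0,"ay":0,"az":0,"hand":30},{"x":0,"y":5,"z":104,"ax":0,"ay":0,"az":0,"hand":30},{"x":0,"y":5,"z":104,"ax":0,"ay":0,"az":0,"hand":30},{"x":0,"y":5,"z":104,"ax":0,"ay":0,"az":0,"hand":255}]' 20 |tail -2
python3 -m creep '[{"x":0,"y":0,"z":0,"ax":0,"ay":0,"az":0,"hand":255},{"x":0,"y":0,"z":0,"ax":0,"ay":0,"az":0,"hand":255},{"x":0,"y":0,"z":0,"ax":0,"ay":0,"az":0,"hand":255},{"x":0,"y":0,"z":0,"ax":0,"ay":0,"az":0,"hand":255},{"x":0,"y":0,"z":0,"ax":0,"ay":0,"az":0,"hand":255}]' 20 |tail -2
python3 -c "
from h import *
plan(.5,.15,.38,-90)"
```

```text
wrist_force: [0.3, -0.5, 0.6]
grip_width: 0.0765
wrist_force: [-2.3, 1.3, 10.4]
grip_width: 0.0463
g [ 0.5991 -0.3586  0.0571] yaw -89.9 w 0.0463 F [-2.3  1.3 10.4] t 11.8 tilt [ 0.002 -0.001]
shift x=-98 y=-508 z=-324 az=0.1 rows 15
```

```bash

python3 -m creep '[{"x":0,"y":0,"z":-15,"ax":0,"ay":0,"az":0,"hand":255},{"x":0,"y":0,"z":-50,"ax":0,"ay":0,"az":0,"hand":255},{"x":0,"y":0,"z":-90,"ax":0,"ay":0,"az":0,"hand":255},{"x":0,"y":0,"z":-130,"ax":0,"ay":0,"az":0,"hand":255},{"x":0,"y":0,"z":-170,"ax":0,"ay":0,"az":0,"hand":255}]' 20 |tail -2
python3 -m creep '[{"x":-20,"y":0,"z":-35,"ax":0,"ay":0,"az":0,"hand":255},{"x":-40,"y":-15,"z":-70,"ax":0,"ay":0,"az":0,"hand":255},{"x":-60,"y":-40,"z":-95,"ax":0,"ay":0,"az":0,"hand":255},{"x":-80,"y":-75,"z":-115,"ax":0,"ay":0,"az":0,"hand":255},{"x":-98,"y":-112,"z":-115,"ax":0,"ay":0,"az":0,"hand":255}]' 20 |tail -2
python3 -m creep '[{"x":0,"y":-40,"z":0,"ax":0,"ay":0,"az":0,"hand":255},{"x":0,"y":-80,"z":0,"ax":0,"ay":0,"az":0,"hand":255},{"x":0,"y":-120,"z":0,"ax":0,"ay":0,"az":0,"hand":255},{"x":0,"y":-160,"z":0,"ax":0,"ay":0,"az":0,"hand":255},{"x":0,"y":-200,"z":0,"ax":0,"ay":0,"az":0,"hand":255}]' 20 |tail -2
python3 -m creep '[{"x":0,"y":-40,"z":0,"ax":0,"ay":0,"az":0,"hand":255},{"x":0,"y":-80,"z":0,"ax":0,"ay":0,"az":0,"hand":255},{"x":0,"y":-120,"z":0,"ax":0,"ay":0,"az":0,"hand":255},{"x":0,"y":-160,"z":0,"ax":0,"ay":0,"az":0,"hand":255},{"x":0,"y":-200,"z":0,"ax":0,"ay":0,"az":0,"hand":255}]' 20 |tail -2
python3 -c "
from h import *
plan(.5025,.199,.34,-90)"
```

```text
wrist_force: [1.7, -0.8, -1.1]
grip_width: 0.0463
wrist_force: [0.4, 1.0, -0.1]
grip_width: 0.0465
wrist_force: [0.8, 0.8, -1.7]
grip_width: 0.0464
wrist_force: [1.9, -0.4, -0.7]
grip_width: 0.0463
g [0.5002 0.1531 0.3412] yaw -89.9 w 0.0463 F [ 1.9 -0.4 -0.7] t 13.4667 tilt [0.001 0.   ]
shift x=2 y=-46 z=1 az=0.1 rows 2
```

```bash

python3 -m creep '[{"x":2,"y":-25,"z":0,"ax":0,"ay":0,"az":0,"hand":255},{"x":2,"y":-46,"z":0,"ax":0,"ay":0,"az":0,"hand":255},{"x":2,"y":-46,"z":0,"ax":0,"ay":0,"az":0,"hand":255},{"x":2,"y":-46,"z":35,"ax":0,"ay":0,"az":0,"hand":255},{"x":2,"y":-46,"z":70,"ax":0,"ay":0,"az":0,"hand":255}]' 20 |tail -2
python3 -m creep '[{"x":0,"y":0,"z":25,"ax":0,"ay":0,"az":0,"hand":255},{"x":0,"y":0,"z":50,"ax":0,"ay":0,"az":0,"hand":255},{"x":0,"y":0,"z":75,"ax":0,"ay":0,"az":0,"hand":255},{"x":0,"y":0,"z":86,"ax":0,"ay":0,"az":0,"hand":255},{"x":0,"y":0,"z":86,"ax":0,"ay":0,"az":0,"hand":255}]' 20 |tail -2
python3 -c "
from h import *
plan(.5025,.199,.185,-90)"
python3 -m creep '[{"x":0,"y":0,"z":0,"ax":0,"ay":0,"az":0,"hand":100},{"x":0,"y":0,"z":0,"ax":0,"ay":0,"az":0,"hand":100},{"x":0,"y":0,"z":0,"ax":0,"ay":0,"az":0,"hand":100},{"x":0,"y":0,"z":0,"ax":0,"ay":0,"az":0,"hand":100}]' 20 |tail -2
python3 -m creep '[{"x":0,"y":0,"z":-40,"ax":0,"ay":0,"az":0,"hand":100},{"x":0,"y":0,"z":-80,"ax":0,"ay":0,"az":0,"hand":100},{"x":0,"y":0,"z":-120,"ax":0,"ay":0,"az":0,"hand":30},{"x":0,"y":0,"z":-155,"ax":0,"ay":0,"az":0,"hand":30},{"x":0,"y":20,"z":-155,"ax":0,"ay":0,"az":0,"hand":30}]' 20 |tail -2
python3 -m creep '[{"x":0,"y":40,"z":0,"ax":0,"ay":0,"az":0,"hand":30},{"x":0,"y":80,"z":0,"ax":0,"ay":0,"az":0,"hand":30},{"x":0,"y":120,"z":0,"ax":0,"ay":0,"az":0,"hand":30},{"x":0,"y":160,"z":0,"ax":0,"ay":0,"az":0,"hand":30},{"x":0,"y":200,"z":0,"ax":0,"ay":0,"az":0,"hand":30}]' 20 |tail -2
python3 -m creep '[{"x":0,"y":40,"z":0,"ax":0,"ay":0,"az":0,"hand":30},{"x":0,"y":80,"z":0,"ax":0,"ay":0,"az":0,"hand":30},{"x":0,"y":120,"z":0,"ax":0,"ay":0,"az":0,"hand":30},{"x":0,"y":160,"z":0,"ax":0,"ay":0,"az":0,"hand":30},{"x":0,"y":200,"z":0,"ax":0,"ay":0,"az":0,"hand":30}]' 20 |tail -2
cat > caps.py <<'E'
from h import *
plan(.513,-.366,.057,-90)
for n in('wrist','top'):
    w=grab(n,'last_'+n); P=w['pixels']; hsv=cv2.cvtColor(P,cv2.COLOR_BGR2HSV)
    b=cv2.inRange(hsv,(100,120,40),(125,255,255)); k=(P.max(2)<75).astype('uint8')
    m=((hsv[...,1]<70)&(P.min(2)>(150 if n=='wrist' else 100))).astype('uint8'); N,l,s,c=cv2.connectedComponentsWithStats(m)
    for i in range(1,N):
        if (40<s[i][4]<900 if n=='wrist' else 6<s[i][4]<60):
            ring=cv2.dilate((l==i).astype('uint8'),np.ones((5,5)))-(l==i); 
            if k[ring>0].mean()>.6:
                X=onz(w,*c[i],.066)
                if X[1]<-.15: print(n,s[i],c[i].round(1),X.round(4))
E
python3 caps.py
```

```text
wrist_force: [0.6, 0.8, -1.4]
grip_width: 0.0462
wrist_force: [-0.2, -0.3, -1.3]
grip_width: 0.0466
g [0.5014 0.1963 0.1826] yaw -89.9 w 0.0466 F [-0.2 -0.3 -1.3] t 14.3 tilt [-0.004 -0.001]
shift x=1 y=-3 z=-2 az=0.1 rows 1
wrist_force: [-0.9, -0.3, 0.6]
grip_width: 0.0556
wrist_force: [0.7, 0.1, 0.6]
grip_width: 0.0723
wrist_force: [1.4, 0.3, 0.3]
grip_width: 0.0804
wrist_force: [1.6, 0.7, 0.4]
grip_width: 0.0805
g [ 0.5031 -0.2249  0.3406] yaw -89.9 w 0.0805 F [1.6 0.7 0.4] t 15.8833 tilt [ 0.001 -0.001]
shift x=9 y=141 z=284 az=0.1 rows 8
```

```bash
sed -i 's/ring=.*/o=(l==i).astype("uint8"); ring=cv2.dilate(o,np.ones((9,9)))-cv2.dilate(o,np.ones((5,5)))/; s/max(2)<75/max(2)<100/; s/mean()>.6/mean()>.5/' caps.py; python3 caps.py
```

```text
g [ 0.5032 -0.228   0.3401] yaw -90.2 w 0.0802 F [ 0.   0.5 -0.4] t 15.9833 tilt [ 0.001 -0.002]
shift x=10 y=137 z=283 az=-0.2 rows 8
wrist [444 185  14  14 141] [450.8 191.7] [ 0.5132 -0.3676  0.066 ]
wrist [437 260  13  12 120] [443.1 265.4] [ 0.4292 -0.3657  0.066 ]
wrist [350 262  13  12 120] [356.1 267.2] [ 0.4277 -0.2669  0.066 ]
top [406 290   3   4   9] [406.9 291.7] [ 0.4276 -0.3639  0.066 ]
top [373 292   3   3   7] [373.7 293. ] [ 0.426  -0.2652  0.066 ]
```

```bash

python3 -m creep '[{"x":3,"y":35,"z":0,"ax":0,"ay":0,"az":0,"hand":30},{"x":6,"y":70,"z":0,"ax":0,"ay":0,"az":0,"hand":30},{"x":10,"y":105,"z":10,"ax":0,"ay":0,"az":0,"hand":30},{"x":10,"y":138,"z":20,"ax":0,"ay":0,"az":0,"hand":30},{"x":10,"y":138,"z":60,"ax":0,"ay":0,"az":0,"hand":30}]' 20 |tail -2
python3 -m creep '[{"x":0,"y":0,"z":40,"ax":0,"ay":0,"az":0,"hand":30},{"x":0,"y":0,"z":80,"ax":0,"ay":0,"az":0,"hand":30},{"x":0,"y":0,"z":120,"ax":0,"ay":0,"az":0,"hand":30},{"x":0,"y":0,"z":145,"ax":0,"ay":0,"az":0,"hand":30},{"x":0,"y":0,"z":145,"ax":0,"ay":0,"az":0,"hand":30}]' 20 |tail -2
python3 -c "
from h import *
plan(.513,-.367,.057,-90)"
```

```text
wrist_force: [0.5, -1.4, -0.0]
grip_width: 0.0804
wrist_force: [-0.5, 0.2, -1.7]
grip_width: 0.0803
g [ 0.512  -0.3575  0.1301] yaw -89.8 w 0.0803 F [-0.5  0.2 -1.7] t 16.9167 tilt [-0.006  0.005]
shift x=1 y=10 z=73 az=0.2 rows 2
```

```bash

python3 -m creep '[{"x":0,"y":7,"z":0,"ax":0,"ay":0,"az":0,"hand":30},{"x":0,"y":7,"z":40,"ax":0,"ay":0,"az":0,"hand":30},{"x":0,"y":7,"z":73,"ax":0,"ay":0,"az":0,"hand":30},{"x":0,"y":7,"z":73,"ax":0,"ay":0,"az":0,"hand":30},{"x":0,"y":7,"z":73,"ax":0,"ay":0,"az":0,"hand":255}]' 20 |tail -2
python3 -m creep '[{"x":0,"y":0,"z":0,"ax":0,"ay":0,"az":0,"hand":255},{"x":0,"y":0,"z":0,"ax":0,"ay":0,"az":0,"hand":255},{"x":0,"y":0,"z":0,"ax":0,"ay":0,"az":0,"hand":255},{"x":0,"y":0,"z":0,"ax":0,"ay":0,"az":0,"hand":255},{"x":0,"y":0,"z":0,"ax":0,"ay":0,"az":0,"hand":255}]' 20 |tail -2
python3 -c "
from h import *
plan(.5025,.109,.34,-90)"
python3 -m creep '[{"x":0,"y":0,"z":-15,"ax":0,"ay":0,"az":0,"hand":255},{"x":0,"y":0,"z":-50,"ax":0,"ay":0,"az":0,"hand":255},{"x":0,"y":0,"z":-90,"ax":0,"ay":0,"az":0,"hand":255},{"x":0,"y":0,"z":-130,"ax":0,"ay":0,"az":0,"hand":255},{"x":0,"y":0,"z":-170,"ax":0,"ay":0,"az":0,"hand":255}]' 20 |tail -2
python3 -m creep '[{"x":-3,"y":0,"z":-35,"ax":0,"ay":0,"az":0,"hand":255},{"x":-6,"y":-15,"z":-70,"ax":0,"ay":0,"az":0,"hand":255},{"x":-10,"y":-40,"z":-95,"ax":0,"ay":0,"az":0,"hand":255},{"x":-10,"y":-75,"z":-115,"ax":0,"ay":0,"az":0,"hand":255},{"x":-10,"y":-112,"z":-115,"ax":0,"ay":0,"az":0,"hand":255}]' 20 |tail -2
python3 -m creep '[{"x":0,"y":-40,"z":0,"ax":0,"ay":0,"az":0,"hand":255},{"x":0,"y":-80,"z":0,"ax":0,"ay":0,"az":0,"hand":255},{"x":0,"y":-120,"z":0,"ax":0,"ay":0,"az":0,"hand":255},{"x":0,"y":-160,"z":0,"ax":0,"ay":0,"az":0,"hand":255},{"x":0,"y":-200,"z":0,"ax":0,"ay":0,"az":0,"hand":255}]' 20 |tail -2
python3 -c "
from h import *
plan(.5025,.109,.34,-90)"
```

```text
wrist_force: [1.0, -0.1, 0.5]
grip_width: 0.0761
wrist_force: [-1.1, 3.0, 12.4]
grip_width: 0.0468
g [ 0.5143 -0.3682  0.063 ] yaw -89.9 w 0.0468 F [-1.1  3.  12.4] t 17.75 tilt [ 0.001 -0.001]
shift x=-11 y=-477 z=-278 az=0.1 rows 14
wrist_force: [1.3, -0.9, -0.5]
grip_width: 0.0467
wrist_force: [0.9, 0.1, -1.3]
grip_width: 0.0464
wrist_force: [1.1, -0.5, -1.2]
grip_width: 0.0463
g [ 0.5025 -0.054   0.3471] yaw -89.9 w 0.0463 F [ 1.1 -0.5 -1.2] t 19.0 tilt [ 0. -0.]
shift x=0 y=-163 z=7 az=0.1 rows 4
```

```bash

python3 -m creep '[{"x":0,"y":-40,"z":0,"ax":0,"ay":0,"az":0,"hand":255},{"x":0,"y":-80,"z":0,"ax":0,"ay":0,"az":0,"hand":255},{"x":0,"y":-120,"z":0,"ax":0,"ay":0,"az":0,"hand":255},{"x":0,"y":-163,"z":0,"ax":0,"ay":0,"az":0,"hand":255},{"x":0,"y":-163,"z":0,"ax":0,"ay":0,"az":0,"hand":255}]' 20 |tail -2
python3 -c "
from h import *
plan(.5025,.109,.185,-90); grab('wrist','w5')"
python3 -m creep '[{"x":0,"y":0,"z":35,"ax":0,"ay":0,"az":0,"hand":255},{"x":0,"y":0,"z":70,"ax":0,"ay":0,"az":0,"hand":255},{"x":0,"y":0,"z":105,"ax":0,"ay":0,"az":0,"hand":255},{"x":0,"y":0,"z":135,"ax":0,"ay":0,"az":0,"hand":255},{"x":0,"y":0,"z":135,"ax":0,"ay":0,"az":0,"hand":255}]' 20 |tail -2
python3 -c "
from h import *
plan(.5025,.109,.185,-90)"
```

```text
wrist_force: [-0.9, -0.5, -1.0]
grip_width: 0.0462
g [0.502  0.1131 0.347 ] yaw -89.6 w 0.0462 F [-0.9 -0.5 -1. ] t 19.4167 tilt [0.    0.002]
shift x=0 y=4 z=162 az=0.4 rows 4
wrist_force: [-0.7, -1.0, -3.0]
grip_width: 0.0466
g [0.5    0.106  0.2072] yaw -90.0 w 0.0466 F [-0.7 -1.  -3. ] t 19.8833 tilt [-0.008 -0.001]
shift x=3 y=-3 z=22 az=0.0 rows 1
```

View pics/w5.png

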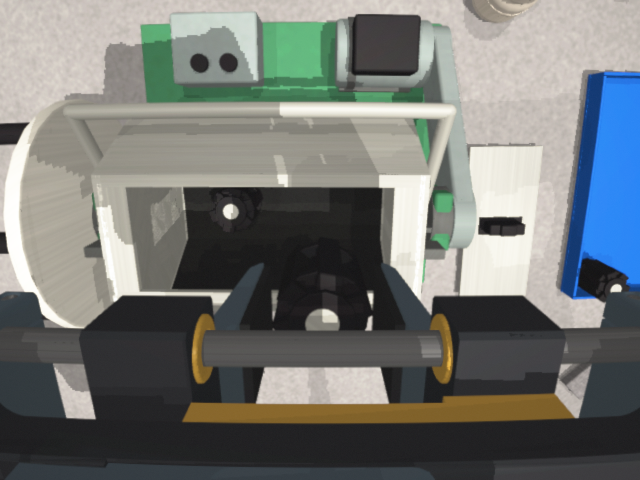

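```bash

python3 -m creep '[{"x":2,"y":-2,"z":12,"ax":0,"ay":0,"az":0,"hand":255},{"x":2,"y":-2,"z":21,"ax":0,"ay":0,"az":0,"hand":255},{"x":2,"y":-2,"z":21,"ax":0,"ay":0,"az":0,"hand":255},{"x":2,"y":-2,"z":21,"ax":0,"ay":0,"az":0,"hand":100},{"x":2,"y":-2,"z":21,"ax":0,"ay":0,"az":0,"hand":100}]' 20 |tail -2
python3 -m creep '[{"x":0,"y":0,"z":0,"ax":0,"ay":0,"az":0,"hand":100},{"x":0,"y":0,"z":0,"ax":0,"ay":0,"az":0,"hand":100},{"x":0,"y":0,"z":-40,"ax":0,"ay":0,"az":0,"hand":100},{"x":0,"y":0,"z":-80,"ax":0,"ay":0,"az":0,"hand":100},{"x":0,"y":0,"z":-120,"ax":0,"ay":0,"az":0,"hand":30}]' 20 |tail -2
python3 -m creep '[{"x":0,"y":10,"z":-38,"ax":0,"ay":0,"az":0,"hand":30},{"x":0,"y":50,"z":-38,"ax":0,"ay":0,"az":0,"hand":30},{"x":0,"y":90,"z":-38,"ax":0,"ay":0,"az":0,"hand":30},{"x":0,"y":130,"z":-38,"ax":0,"ay":0,"az":0,"hand":30},{"x":0,"y":170,"z":-38,"ax":0,"ay":0,"az":0,"hand":30}]' 20 |tail -2
python3 -m creep '[{"x":0,"y":40,"z":0,"ax":0,"ay":0,"az":0,"hand":30},{"x":-10,"y":80,"z":0,"ax":0,"ay":0,"az":0,"hand":30},{"x":-20,"y":115,"z":0,"ax":0,"ay":0,"az":0,"hand":30},{"x":-20,"y":150,"z":0,"ax":0,"ay":0,"az":0,"hand":30},{"x":-20,"y":150,"z":0,"ax":0,"ay":0,"az":0,"hand":30}]' 20 |tail -2
python3 caps.py
```

```text
wrist_force: [0.3, -0.2, 0.4]
grip_width: 0.0546
wrist_force: [1.2, -0.5, -0.6]
grip_width: 0.0596
wrist_force: [1.1, 0.1, -1.1]
grip_width: 0.0802
wrist_force: [-1.3, 0.3, -0.5]
grip_width: 0.0808
g [ 0.4849 -0.2161  0.349 ] yaw -90.1 w 0.0808 F [-1.3  0.3 -0.5] t 21.55 tilt [ 0.    -0.002]
shift x=28 y=149 z=292 az=-0.1 rows 8
wrist [446 242  13  12 126] [452.3 247.5] [ 0.4293 -0.3657  0.066 ]
wrist [338 269  13  12 115] [344.1 274.8] [ 0.3967 -0.2423  0.066 ]
top [405 290   4   4  14] [406.7 291.5] [ 0.4281 -0.3634  0.066 ]
top [365 303   3   3   7] [366.  303.7] [ 0.395  -0.2409  0.066 ]
```

```bash

python3 -m creep '[{"x":-14,"y":37,"z":0,"ax":0,"ay":0,"az":0,"hand":30},{"x":-28,"y":74,"z":0,"ax":0,"ay":0,"az":0,"hand":30},{"x":-42,"y":111,"z":0,"ax":0,"ay":0,"az":0,"hand":30},{"x":-56,"y":147,"z":5,"ax":0,"ay":0,"az":0,"hand":30},{"x":-56,"y":147,"z":45,"ax":0,"ay":0,"az":0,"hand":30}]' 20 |tail -2
python3 -m creep '[{"x":0,"y":0,"z":40,"ax":0,"ay":0,"az":0,"hand":30},{"x":0,"y":0,"z":80,"ax":0,"ay":0,"az":0,"hand":30},{"x":0,"y":0,"z":120,"ax":0,"ay":0,"az":0,"hand":30},{"x":0,"y":0,"z":145,"ax":0,"ay":0,"az":0,"hand":30},{"x":0,"y":0,"z":145,"ax":0,"ay":0,"az":0,"hand":30}]' 20 |tail -2
python3 -c "
from h import *
plan(.429,-.365,.058,-90)"
```

```text
wrist_force: [1.0, 0.1, -0.3]
grip_width: 0.0803
wrist_force: [-0.8, 0.2, -0.1]
grip_width: 0.0801
g [ 0.4282 -0.3549  0.1544] yaw -89.8 w 0.0801 F [-0.8  0.2 -0.1] t 22.4833 tilt [-0.005  0.006]
shift x=1 y=11 z=96 az=0.2 rows 3
```

```bash

python3 -m creep '[{"x":0,"y":8,"z":10,"ax":0,"ay":0,"az":0,"hand":30},{"x":0,"y":8,"z":50,"ax":0,"ay":0,"az":0,"hand":30},{"x":0,"y":8,"z":96,"ax":0,"ay":0,"az":0,"hand":30},{"x":0,"y":8,"z":96,"ax":0,"ay":0,"az":0,"hand":30},{"x":0,"y":8,"z":96,"ax":0,"ay":0,"az":0,"hand":255}]' 20 |tail -2
python3 -m creep '[{"x":0,"y":0,"z":0,"ax":0,"ay":0,"az":0,"hand":255},{"x":0,"y":0,"z":0,"ax":0,"ay":0,"az":0,"hand":255},{"x":0,"y":0,"z":0,"ax":0,"ay":0,"az":0,"hand":255},{"x":0,"y":0,"z":0,"ax":0,"ay":0,"az":0,"hand":255},{"x":0,"y":0,"z":0,"ax":0,"ay":0,"az":0,"hand":255}]' 20 |tail -2
python3 -c "
from h import *
plan(.5025,.154,.35,-90)"
python3 -m creep '[{"x":0,"y":0,"z":-15,"ax":0,"ay":0,"az":0,"hand":255},{"x":0,"y":0,"z":-50,"ax":0,"ay":0,"az":0,"hand":255},{"x":0,"y":0,"z":-90,"ax":0,"ay":0,"az":0,"hand":255},{"x":0,"y":0,"z":-130,"ax":0,"ay":0,"az":0,"hand":255},{"x":0,"y":0,"z":-170,"ax":0,"ay":0,"az":0,"hand":255}]' 20 |tail -2
python3 -m creep '[{"x":15,"y":0,"z":-35,"ax":0,"ay":0,"az":0,"hand":255},{"x":30,"y":-15,"z":-70,"ax":0,"ay":0,"az":0,"hand":255},{"x":45,"y":-40,"z":-95,"ax":0,"ay":0,"az":0,"hand":255},{"x":60,"y":-70,"z":-118,"ax":0,"ay":0,"az":0,"hand":255},{"x":73,"y":-105,"z":-118,"ax":0,"ay":0,"az":0,"hand":255}]' 20 |tail -2
python3 -m creep '[{"x":0,"y":-40,"z":0,"ax":0,"ay":0,"az":0,"hand":255},{"x":0,"y":-80,"z":0,"ax":0,"ay":0,"az":0,"hand":255},{"x":0,"y":-120,"z":0,"ax":0,"ay":0,"az":0,"hand":255},{"x":0,"y":-160,"z":0,"ax":0,"ay":0,"az":0,"hand":255},{"x":0,"y":-200,"z":0,"ax":0,"ay":0,"az":0,"hand":255}]' 20 |tail -2
python3 -c "
from h import *
plan(.5025,.154,.35,-90)"
```

```text
wrist_force: [0.1, 1.0, 1.0]
grip_width: 0.0766
wrist_force: [-0.1, 2.6, 13.5]
grip_width: 0.0475
g [ 0.4303 -0.3665  0.0641] yaw -89.9 w 0.0475 F [-0.1  2.6 13.5] t 23.3167 tilt [ 0.002 -0.002]
shift x=73 y=-520 z=-287 az=0.1 rows 15
wrist_force: [-0.0, -0.6, -2.8]
grip_width: 0.0471
wrist_force: [0.2, -0.2, -2.0]
grip_width: 0.0472
wrist_force: [0.7, 0.3, -0.3]
grip_width: 0.0475
g [ 0.5015 -0.0589  0.3512] yaw -89.9 w 0.0475 F [ 0.7  0.3 -0.3] t 24.5667 tilt [ 0. -0.]
shift x=1 y=-213 z=1 az=0.1 rows 6
```

```bash

python3 -m creep '[{"x":0,"y":-40,"z":0,"ax":0,"ay":0,"az":0,"hand":255},{"x":0,"y":-80,"z":0,"ax":0,"ay":0,"az":0,"hand":255},{"x":0,"y":-120,"z":0,"ax":0,"ay":0,"az":0,"hand":255},{"x":0,"y":-160,"z":0,"ax":0,"ay":0,"az":0,"hand":255},{"x":0,"y":-200,"z":0,"ax":0,"ay":0,"az":0,"hand":255}]' 20 |tail -2
python3 -m creep '[{"x":0,"y":-10,"z":0,"ax":0,"ay":0,"az":0,"hand":255},{"x":0,"y":-10,"z":30,"ax":0,"ay":0,"az":0,"hand":255},{"x":0,"y":-10,"z":70,"ax":0,"ay":0,"az":0,"hand":255},{"x":0,"y":-10,"z":105,"ax":0,"ay":0,"az":0,"hand":255},{"x":0,"y":-10,"z":105,"ax":0,"ay":0,"az":0,"hand":255}]' 20 |tail -2
python3 -c "
from h import *
plan(.5025,.154,.205,-90)"
```

```text
wrist_force: [1.7, -0.1, -2.0]
grip_width: 0.0474
wrist_force: [-0.6, -0.2, -2.4]
grip_width: 0.047
g [0.4985 0.1486 0.2406] yaw -89.9 w 0.047 F [-0.6 -0.2 -2.4] t 25.4 tilt [-0.009 -0.002]
shift x=4 y=-5 z=36 az=0.1 rows 1
```

```bash

python3 -m creep '[{"x":2,"y":-4,"z":15,"ax":0,"ay":0,"az":0,"hand":255},{"x":2,"y":-4,"z":34,"ax":0,"ay":0,"az":0,"hand":255},{"x":2,"y":-4,"z":34,"ax":0,"ay":0,"az":0,"hand":255},{"x":2,"y":-4,"z":34,"ax":0,"ay":0,"az":0,"hand":80},{"x":2,"y":-4,"z":34,"ax":0,"ay":0,"az":0,"hand":80}]' 20 |tail -2
python3 -m creep '[{"x":0,"y":0,"z":0,"ax":0,"ay":0,"az":0,"hand":80},{"x":0,"y":0,"z":0,"ax":0,"ay":0,"az":0,"hand":80},{"x":0,"y":0,"z":-40,"ax":0,"ay":0,"az":0,"hand":80},{"x":0,"y":0,"z":-80,"ax":0,"ay":0,"az":0,"hand":80},{"x":0,"y":0,"z":-120,"ax":0,"ay":0,"az":0,"hand":30}]' 20 |tail -2
python3 -m creep '[{"x":-10,"y":20,"z":-30,"ax":0,"ay":0,"az":0,"hand":30},{"x":-20,"y":60,"z":-30,"ax":0,"ay":0,"az":0,"hand":30},{"x":-30,"y":100,"z":-30,"ax":0,"ay":0,"az":0,"hand":30},{"x":-40,"y":140,"z":-30,"ax":0,"ay":0,"az":0,"hand":30},{"x":-50,"y":180,"z":-30,"ax":0,"ay":0,"az":0,"hand":30}]' 20 |tail -2
python3 -m creep '[{"x":0,"y":40,"z":0,"ax":0,"ay":0,"az":0,"hand":30},{"x":0,"y":80,"z":0,"ax":0,"ay":0,"az":0,"hand":30},{"x":0,"y":110,"z":0,"ax":0,"ay":0,"az":0,"hand":30},{"x":0,"y":140,"z":0,"ax":0,"ay":0,"az":0,"hand":30},{"x":0,"y":140,"z":0,"ax":0,"ay":0,"az":0,"hand":30}]' 20 |tail -2
python3 caps.py
```

```text
wrist_force: [0.3, 0.5, -0.4]
grip_width: 0.0578
wrist_force: [1.1, -0.1, -0.3]
grip_width: 0.0668
wrist_force: [1.9, -1.1, -0.1]
grip_width: 0.0806
wrist_force: [-1.4, 1.4, 0.8]
grip_width: 0.0803
g [ 0.4543 -0.1713  0.3623] yaw -90.1 w 0.0803 F [-1.4  1.4  0.8] t 27.0667 tilt [ 0.001 -0.002]
shift x=59 y=194 z=306 az=-0.1 rows 9
wrist [376 240  13  12 117] [382.  245.9] [ 0.397  -0.2422  0.066 ]
wrist [397 319  11  11  60] [403.6 325.2] [ 0.2939 -0.2734  0.066 ]
top [364 302   4   4  14] [365.7 303.5] [ 0.3956 -0.2401  0.066 ]
top [352 316   8  10  43] [355.3 320.2] [ 0.3477 -0.2073  0.066 ]
```

```bash

python3 -m creep '[{"x":-25,"y":30,"z":0,"ax":0,"ay":0,"az":0,"hand":30},{"x":-58,"y":71,"z":10,"ax":0,"ay":0,"az":0,"hand":30},{"x":-58,"y":71,"z":50,"ax":0,"ay":0,"az":0,"hand":30},{"x":-58,"y":71,"z":90,"ax":0,"ay":0,"az":0,"hand":30},{"x":-58,"y":71,"z":130,"ax":0,"ay":0,"az":0,"hand":30}]' 20 |tail -2
python3 -m creep '[{"x":0,"y":0,"z":40,"ax":0,"ay":0,"az":0,"hand":30},{"x":0,"y":0,"z":70,"ax":0,"ay":0,"az":0,"hand":30},{"x":0,"y":0,"z":70,"ax":0,"ay":0,"az":0,"hand":30},{"x":0,"y":0,"z":70,"ax":0,"ay":0,"az":0,"hand":30}]' 20 |tail -2
python3 -c "
from h import *
plan(.3965,-.242,.058,-90)"
```

```text
wrist_force: [0.7, -0.8, -1.0]
grip_width: 0.0809
wrist_force: [-0.3, -0.6, 0.5]
grip_width: 0.0805
g [ 0.3964 -0.237   0.1618] yaw -89.8 w 0.0805 F [-0.3 -0.6  0.5] t 27.9167 tilt [-0.002  0.002]
shift x=0 y=5 z=104 az=0.2 rows 3
```

```bash

python3 -m creep '[{"x":0,"y":5,"z":20,"ax":0,"ay":0,"az":0,"hand":30},{"x":0,"y":5,"z":60,"ax":0,"ay":0,"az":0,"hand":30},{"x":0,"y":5,"z":102,"ax":0,"ay":0,"az":0,"hand":30},{"x":0,"y":5,"z":102,"ax":0,"ay":0,"az":0,"hand":30},{"x":0,"y":5,"z":102,"ax":0,"ay":0,"az":0,"hand":255}]' 20 |tail -2
python3 -m creep '[{"x":0,"y":0,"z":0,"ax":0,"ay":0,"az":0,"hand":255},{"x":0,"y":0,"z":0,"ax":0,"ay":0,"az":0,"hand":255},{"x":0,"y":0,"z":0,"ax":0,"ay":0,"az":0,"hand":255},{"x":0,"y":0,"z":0,"ax":0,"ay":0,"az":0,"hand":255},{"x":0,"y":0,"z":0,"ax":0,"ay":0,"az":0,"hand":255}]' 20 |tail -2
python3 -c "
from h import *
plan(.5025,.194,.35,-90)"
python3 -m creep '[{"x":0,"y":0,"z":-15,"ax":0,"ay":0,"az":0,"hand":255},{"x":0,"y":0,"z":-50,"ax":0,"ay":0,"az":0,"hand":255},{"x":0,"y":0,"z":-90,"ax":0,"ay":0,"az":0,"hand":255},{"x":0,"y":0,"z":-130,"ax":0,"ay":0,"az":0,"hand":255},{"x":0,"y":0,"z":-170,"ax":0,"ay":0,"az":0,"hand":255}]' 20 |tail -2
python3 -m creep '[{"x":20,"y":0,"z":-35,"ax":0,"ay":0,"az":0,"hand":255},{"x":40,"y":-5,"z":-70,"ax":0,"ay":0,"az":0,"hand":255},{"x":60,"y":-30,"z":-95,"ax":0,"ay":0,"az":0,"hand":255},{"x":80,"y":-60,"z":-118,"ax":0,"ay":0,"az":0,"hand":255},{"x":105,"y":-90,"z":-118,"ax":0,"ay":0,"az":0,"hand":255}]' 20 |tail -2
python3 -m creep '[{"x":0,"y":-40,"z":0,"ax":0,"ay":0,"az":0,"hand":255},{"x":0,"y":-80,"z":0,"ax":0,"ay":0,"az":0,"hand":255},{"x":0,"y":-120,"z":0,"ax":0,"ay":0,"az":0,"hand":255},{"x":0,"y":-160,"z":0,"ax":0,"ay":0,"az":0,"hand":255},{"x":0,"y":-200,"z":0,"ax":0,"ay":0,"az":0,"hand":255}]' 20 |tail -2
python3 -c "
from h import *
plan(.5025,.194,.35,-90);grab('wrist','w6')"
```

```text
wrist_force: [0.4, -0.5, 0.9]
grip_width: 0.0762
wrist_force: [-0.5, -0.1, 12.8]
grip_width: 0.044
g [ 0.3969 -0.2433  0.0609] yaw -89.9 w 0.044 F [-0.5 -0.1 12.8] t 28.75 tilt [ 0.002 -0.001]
shift x=107 y=-437 z=-289 az=0.1 rows 13
wrist_force: [1.9, -0.9, -2.0]
grip_width: 0.0439
wrist_force: [1.2, -0.8, -0.6]
grip_width: 0.0439
wrist_force: [2.0, -0.6, -1.2]
grip_width: 0.0439
g [0.5003 0.0491 0.3481] yaw -89.9 w 0.0439 F [ 2.  -0.6 -1.2] t 30.0 tilt [ 0. -0.]
shift x=2 y=-145 z=-2 az=0.1 rows 4
```

View pics/w6.png

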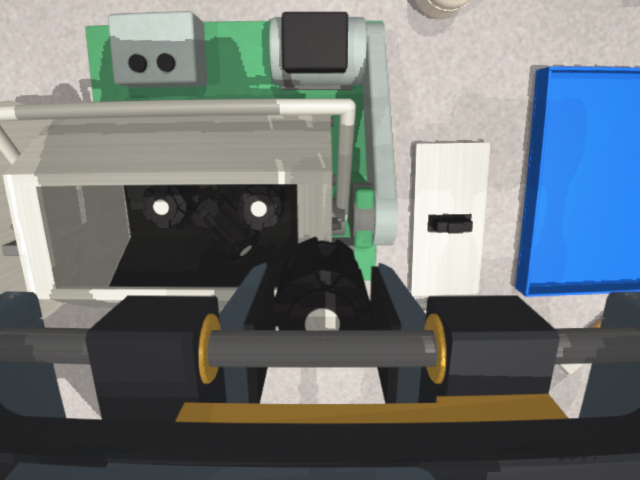

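```bash

python3 -m creep '[{"x":0,"y":-40,"z":0,"ax":0,"ay":0,"az":0,"hand":255},{"x":0,"y":-80,"z":0,"ax":0,"ay":0,"az":0,"hand":255},{"x":1,"y":-124,"z":0,"ax":0,"ay":0,"az":0,"hand":255},{"x":1,"y":-124,"z":0,"ax":0,"ay":0,"az":0,"hand":255},{"x":1,"y":-124,"z":30,"ax":0,"ay":0,"az":0,"hand":255}]' 20 |tail -2
python3 -m creep '[{"x":0,"y":0,"z":30,"ax":0,"ay":0,"az":0,"hand":255},{"x":0,"y":0,"z":60,"ax":0,"ay":0,"az":0,"hand":255},{"x":0,"y":0,"z":90,"ax":0,"ay":0,"az":0,"hand":255},{"x":0,"y":0,"z":103,"ax":0,"ay":0,"az":0,"hand":255},{"x":0,"y":0,"z":103,"ax":0,"ay":0,"az":0,"hand":255}]' 20 |tail -2
python3 -c "
from h import *
plan(.5025,.175,.213,-90)"
python3 -m creep '[{"x":0,"y":0,"z":0,"ax":0,"ay":0,"az":0,"hand":80},{"x":0,"y":0,"z":0,"ax":0,"ay":0,"az":0,"hand":80},{"x":0,"y":0,"z":0,"ax":0,"ay":0,"az":0,"hand":80},{"x":0,"y":0,"z":0,"ax":0,"ay":0,"az":0,"hand":80},{"x":0,"y":0,"z":-20,"ax":0,"ay":0,"az":0,"hand":80}]' 20 |tail -2
python3 -m creep '[{"x":0,"y":0,"z":-40,"ax":0,"ay":0,"az":0,"hand":80},{"x":0,"y":0,"z":-80,"ax":0,"ay":0,"az":0,"hand":30},{"x":0,"y":30,"z":-110,"ax":0,"ay":0,"az":0,"hand":30},{"x":0,"y":70,"z":-120,"ax":0,"ay":0,"az":0,"hand":30},{"x":0,"y":110,"z":-120,"ax":0,"ay":0,"az":0,"hand":0}]' 20 |tail -2
python3 -m creep '[{"x":0,"y":40,"z":0,"ax":0,"ay":0,"az":0,"hand":0},{"x":0,"y":40,"z":0,"ax":0,"ay":0,"az":0,"hand":0},{"x":0,"y":40,"z":0,"ax":0,"ay":0,"az":0,"hand":0}]' 20 |tail -2
python3 -c "
from h import *; import pickle
plan(.46,-.11,.2,0);w=grab('wrist','w7'); pickle.dump(w,open('w7.pkl','wb'))"
```

```text
wrist_force: [0.8, -1.2, -1.1]
grip_width: 0.0438
wrist_force: [-0.4, -0.8, -1.6]
grip_width: 0.0437
g [0.4999 0.1707 0.2121] yaw -89.9 w 0.0437 F [-0.4 -0.8 -1.6] t 30.8833 tilt [-0.005 -0.001]
shift x=3 y=-4 z=-1 az=0.1 rows 1
wrist_force: [0.0, 0.4, -1.0]
grip_width: 0.0627
wrist_force: [0.8, 0.1, -0.1]
grip_width: 0.0845
wrist_force: [-0.1, 0.0, -0.4]
grip_width: 0.0909
g [0.5021 0.0194 0.3556] yaw -90.1 w 0.0909 F [-0.1  0.  -0.4] t 31.9667 tilt [ 0.001 -0.   ]
shift x=-42 y=129 z=156 az=-90.1 rows 13
```

View pics/w7.png

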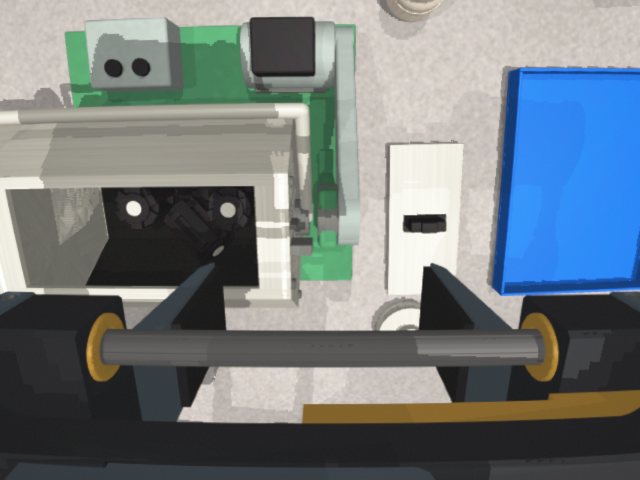

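```bash
python3 - <<'E'
from h import *
import pickle
w=pickle.load(open('w7.pkl','rb'));P=w['pixels']; H=cv2.cvtColor(P,cv2.COLOR_BGR2HSV)
k=(P.max(2)<80).astype('uint8'); k[:, :395]=0;k[:,455:]=0;k[:200]=0;k[250:]=0
M=cv2.moments(k,True); u,v=M['m10']/M['m00'],M['m01']/M['m00']; print(u,v,M['m00'],onz(w,u,v,.03).round(4))
c=np.array([onz(w,*p,.014) for p in[(388,143),(463,143),(458,294),(388,294)]]); print(c.round(4),c.mean(0).round(4))
pts=np.array([onz(w,x,y,.014)[:2] for y,x in np.argwhere((P.min(2)>195)) if 383<x<470 and 136<y<262],np.float32)
print(cv2.minAreaRect(pts))
d=c[0]-c[3]; print('long dir',np.degrees(np.arctan2(d[1],d[0]))); d=c[1]-c[0];print(np.degrees(np.arctan2(d[1],d[0])))
t=grab('top'); k=(t['pixels'].max(2)<45).astype('uint8'); k[:, :305]=0;k[:,335:]=0;k[:270]=0;k[300:]=0
M=cv2.moments(k,True);print('top rib',onz(t,M['m10']/M['m00'],M['m01']/M['m00'],.035).round(4))
m=np.array([onz(w,*p,.235) for p in[(257,187),(257,286)]]); print('mouth right edge',m.round(4))
E
```

```text
424.26158445440956 222.99850523168908 669.0 [ 0.4656 -0.1066  0.03  ]
[[ 0.5609 -0.0606  0.014 ]
 [ 0.5614 -0.1521  0.014 ]
 [ 0.3639 -0.1633  0.014 ]
 [ 0.3646 -0.0688  0.014 ]] [ 0.4627 -0.1112  0.014 ]
((0.48755642771720886, -0.11445220559835434), (0.15765713155269623, 0.11184857785701752), 2.137117862701416)
long dir 2.367996882883626
-89.66522994073037
top rib [ 0.4584 -0.1073  0.035 ]
mouth right edge [[0.5399 0.0635 0.235 ]
 [0.4673 0.0668 0.235 ]]
```

```bash

python3 -m creep '[{"x":-8,"y":26,"z":0,"ax":0,"ay":0,"az":-7,"hand":60},{"x":-16,"y":52,"z":0,"ax":0,"ay":0,"az":-14,"hand":60},{"x":-24,"y":78,"z":0,"ax":0,"ay":0,"az":-21,"hand":60},{"x":-32,"y":104,"z":0,"ax":0,"ay":0,"az":-28,"hand":60},{"x":-40,"y":128,"z":0,"ax":0,"ay":0,"az":-35,"hand":60}]' 25 |tail -2
python3 -m creep '[{"x":0,"y":0,"z":30,"ax":0,"ay":0,"az":-7,"hand":60},{"x":0,"y":0,"z":60,"ax":0,"ay":0,"az":-14,"hand":60},{"x":0,"y":0,"z":90,"ax":0,"ay":0,"az":-21,"hand":60},{"x":0,"y":0,"z":120,"ax":0,"ay":0,"az":-28,"hand":60},{"x":0,"y":0,"z":120,"ax":0,"ay":0,"az":-35,"hand":60}]' 25 |tail -2
python3 -m creep '[{"x":0,"y":0,"z":20,"ax":0,"ay":0,"az":-7,"hand":60},{"x":0,"y":0,"z":40,"ax":0,"ay":0,"az":-14,"hand":60},{"x":0,"y":0,"z":60,"ax":0,"ay":0,"az":-22,"hand":60},{"x":0,"y":0,"z":60,"ax":0,"ay":0,"az":-22,"hand":60},{"x":0,"y":0,"z":60,"ax":0,"ay":0,"az":-22,"hand":60}]' 25 |tail -2
python3 - <<'E'
from h import *; import pickle
w=grab('wrist','w8'); pickle.dump(w,open('w8.pkl','wb'));plan(.462,-.109,.036,2)
t=grab('top','t8')
print(proj(w,[.462,-.109,.037]),proj(t,[.462,-.109,.037]))
E
```

```text
wrist_force: [-0.2, -0.1, 0.2]
grip_width: 0.0697
wrist_force: [-0.9, 0.2, -1.4]
grip_width: 0.0696
wrist_force: [0.8, 0.6, 1.0]
grip_width: 0.0702
g [ 0.4631 -0.1054  0.1754] yaw 1.5 w 0.0698 F [ 0.1 -0.2  0.5] t 33.3667 tilt [0. 0.]
shift x=-4 y=-1 z=139 az=-0.5 rows 4
[320.84849835 238.04286138] [320.4023413  283.30752358]
```

View pics/w8.png

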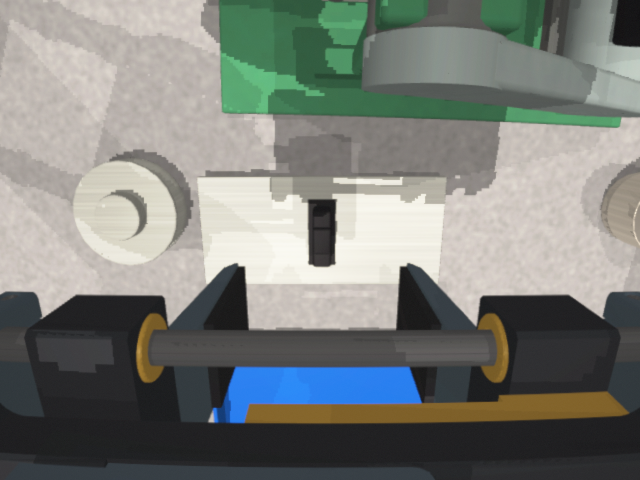

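```bash

for i in 1 2 3 4 5; do
python3 -m creep '[{"x":0,"y":0,"z":0,"ax":0,"ay":0,"az":7.1,"hand":60},{"x":0,"y":0,"z":0,"ax":0,"ay":0,"az":14.2,"hand":60},{"x":0,"y":0,"z":0,"ax":0,"ay":0,"az":21.3,"hand":60},{"x":0,"y":0,"z":0,"ax":0,"ay":0,"az":28.4,"hand":60},{"x":0,"y":0,"z":0,"ax":0,"ay":0,"az":35.5,"hand":60}]' 25 |tail -1; done
python3 - <<'E'
from h import *; import pickle
print(get_obs()['joints'].round(1))
w=grab('wrist','w9'); plan(.4625,-.1055,.036,-178.3)
P=w['pixels'];k=(P.max(2)<80).astype('uint8'); k[270:]=0; k[:150]=0;k[:,:260]=0;k[:,380:]=0
n,l,s,c=cv2.connectedComponentsWithStats(k)
for i in range(1,n):
    if s[i][4]>100: print(s[i],c[i].round(1),onz(w,*c[i],.035).round(4))
E
```

```text
grip_width: 0.0698
grip_width: 0.0698
grip_width: 0.0693
grip_width: 0.0697
grip_width: 0.0694
[-20.1  20.5 101.8   0.   57.5 156.3]
g [ 0.4633 -0.1061  0.1761] yaw -177.0 w 0.0696 F [-0.   0.3 -0.8] t 35.55 tilt [ 0.002 -0.001]
shift x=-1 y=1 z=140 az=1.3 rows 4
[ 311  188   28   67 1724] [324.4 220.8] [ 0.4629 -0.115   0.035 ]
```

```bash

python3 -m creep '[{"x":3,"y":1,"z":30,"ax":0,"ay":0,"az":1.3,"hand":60},{"x":3,"y":1,"z":65,"ax":0,"ay":0,"az":1.3,"hand":60},{"x":3,"y":1,"z":95,"ax":0,"ay":0,"az":1.3,"hand":60},{"x":3,"y":1,"z":115,"ax":0,"ay":0,"az":1.3,"hand":60},{"x":3,"y":1,"z":115,"ax":0,"ay":0,"az":1.3,"hand":60}]' 25 |tail -2
python3 -c "
from h import *
plan(.4625,-.109,.036,-178.3)"
```

```text
wrist_force: [-0.2, 1.1, 0.2]
grip_width: 0.0698
g [ 0.4608 -0.1087  0.0576] yaw -177.1 w 0.0698 F [-0.2  1.1  0.2] t 35.9667 tilt [-0.003  0.001]
shift x=0 y=-2 z=22 az=1.2 rows 1
```

```bash

python3 -m creep '[{"x":0,"y":-1,"z":10,"ax":0,"ay":0,"az":0.8,"hand":60},{"x":0,"y":-1,"z":20,"ax":0,"ay":0,"az":0.8,"hand":60},{"x":0,"y":-1,"z":20,"ax":0,"ay":0,"az":0.8,"hand":60},{"x":0,"y":-1,"z":20,"ax":0,"ay":0,"az":0.8,"hand":60},{"x":0,"y":-1,"z":20,"ax":0,"ay":0,"az":0.8,"hand":255}]' 30 |tail -2
for i in 1 2; do python3 -m creep '[{"x":0,"y":0,"z":0,"ax":0,"ay":0,"az":0,"hand":255},{"x":0,"y":0,"z":0,"ax":0,"ay":0,"az":0,"hand":255},{"x":0,"y":0,"z":0,"ax":0,"ay":0,"az":0,"hand":255},{"x":0,"y":0,"z":0,"ax":0,"ay":0,"az":0,"hand":255},{"x":0,"y":0,"z":0,"ax":0,"ay":0,"az":0,"hand":255}]' 30 |tail -2; done
python3 -c "
from h import *
plan(.4625,-.109,.036,-178.3)"
```

```text
wrist_force: [1.0, 0.2, -0.3]
grip_width: 0.0657
wrist_force: [0.4, -0.1, -0.1]
grip_width: 0.0325
wrist_force: [-0.6, 0.8, 0.2]
grip_width: 0.014
g [ 0.4627 -0.1091  0.0397] yaw -177.9 w 0.014 F [-0.6  0.8  0.2] t 37.2167 tilt [-0.  0.]
shift x=-0 y=0 z=4 az=0.4 rows 1
```

```bash

python3 -m creep '[{"x":0,"y":0,"z":-10,"ax":0,"ay":0,"az":0,"hand":255},{"x":0,"y":0,"z":-40,"ax":0,"ay":0,"az":0,"hand":255},{"x":0,"y":0,"z":-75,"ax":0,"ay":0,"az":0,"hand":255},{"x":0,"y":0,"z":-110,"ax":0,"ay":0,"az":0,"hand":255},{"x":0,"y":0,"z":-150,"ax":0,"ay":0,"az":0,"hand":255}]' 30 |tail -2
python3 -m creep '[{"x":0,"y":0,"z":-40,"ax":0,"ay":0,"az":0,"hand":255},{"x":0,"y":0,"z":-80,"ax":0,"ay":0,"az":0,"hand":255},{"x":0,"y":0,"z":-120,"ax":0,"ay":0,"az":0,"hand":255},{"x":0,"y":0,"z":-155,"ax":0,"ay":0,"az":0,"hand":255},{"x":0,"y":0,"z":-155,"ax":0,"ay":0,"az":0,"hand":255}]' 30 |tail -2
python3 -m creep '[{"x":-26,"y":0,"z":0,"ax":0,"ay":0,"az":-7,"hand":255},{"x":-52,"y":0,"z":0,"ax":0,"ay":0,"az":-14,"hand":255},{"x":-78,"y":0,"z":0,"ax":0,"ay":0,"az":-21,"hand":255},{"x":-104,"y":0,"z":0,"ax":0,"ay":0,"az":-28,"hand":255},{"x":-130,"y":0,"z":0,"ax":0,"ay":0,"az":-35,"hand":255}]' 30 |tail -2
python3 -m creep '[{"x":-14,"y":-15,"z":0,"ax":0,"ay":0,"az":-7,"hand":255},{"x":-28,"y":-30,"z":0,"ax":0,"ay":0,"az":-14,"hand":255},{"x":-41,"y":-45,"z":0,"ax":0,"ay":0,"az":-21,"hand":255},{"x":-55,"y":-60,"z":0,"ax":0,"ay":0,"az":-28,"hand":255},{"x":-68,"y":-76,"z":0,"ax":0,"ay":0,"az":-35,"hand":255}]' 30 |tail -2
python3 -c "
from h import *
plan(.5025,.154,.345,-90)"
```

```text
wrist_force: [1.1, -1.0, -4.8]
grip_width: 0.0134
wrist_force: [1.7, -0.3, -2.1]
grip_width: 0.0138
wrist_force: [0.1, -0.4, -4.9]
grip_width: 0.014
wrist_force: [0.1, 0.1, -3.2]
grip_width: 0.0141
g [0.4773 0.1219 0.3438] yaw -107.6 w 0.0141 F [ 0.1  0.1 -3.2] t 38.8833 tilt [-0.001 -0.   ]
shift x=14 y=-38 z=-1 az=-17.6 rows 3
```

```bash

python3 -m creep '[{"x":5,"y":-13,"z":0,"ax":0,"ay":0,"az":-6,"hand":255},{"x":10,"y":-26,"z":0,"ax":0,"ay":0,"az":-12,"hand":255},{"x":14,"y":-38,"z":0,"ax":0,"ay":0,"az":-17.6,"hand":255},{"x":14,"y":-38,"z":0,"ax":0,"ay":0,"az":-17.6,"hand":255},{"x":14,"y":-38,"z":0,"ax":0,"ay":0,"az":-17.6,"hand":255}]' 30 |tail -2
python3 -m creep '[{"x":0,"y":0,"z":30,"ax":0,"ay":0,"az":0,"hand":255},{"x":0,"y":0,"z":45,"ax":0,"ay":0,"az":0,"hand":255},{"x":0,"y":0,"z":45,"ax":0,"ay":0,"az":0,"hand":255},{"x":0,"y":0,"z":45,"ax":0,"ay":0,"az":0,"hand":255}]' 30 |tail -2
python3 - <<'E'
from h import *; import pickle
w=grab('wrist','w10'); pickle.dump(w,open('w10.pkl','wb')); plan(.5025,.154,.267,-90)
t=grab('scene','s10')
c=np.zeros((480,800,3),np.uint8); c[:360,:480]=cv2.resize(w['pixels'],(480,360)); s=cv2.resize(t['pixels'][150:300,340:520],None,fx=1.78,fy=1.78); c[:267,480:]=s[:267,:320]
cv2.imwrite('pics/c10.png',c)
E
```

```text
wrist_force: [-0.8, 0.3, -3.9]
grip_width: 0.0142
wrist_force: [-0.2, -0.2, -1.8]
grip_width: 0.0141
g [0.5028 0.1523 0.3004] yaw -90.4 w 0.0141 F [-0.1  0.3 -4. ] t 39.6833 tilt [ 0. -0.]
shift x=-0 y=-2 z=33 az=-0.4 rows 1
```

View pics/c10.png

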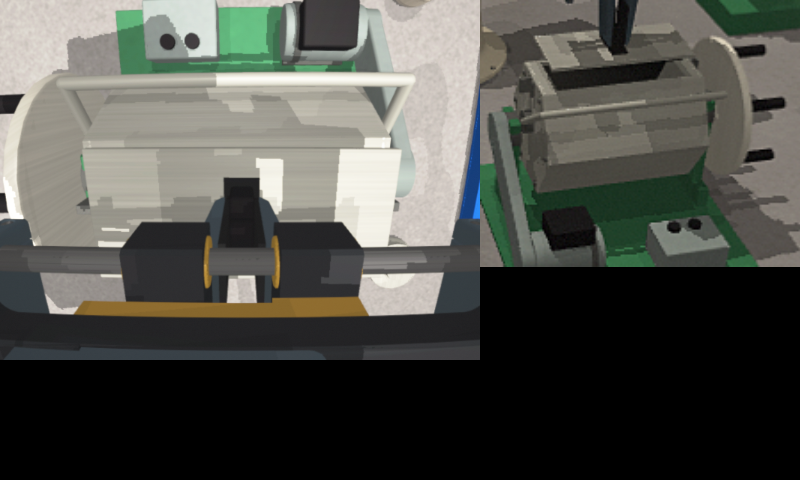

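```bash
python3 - <<'E'
from h import *; import pickle
w=pickle.load(open('w10.pkl','rb'))
for z in(.270,.275): 
  a=onz(w,85/.75,150/.75,z);b=onz(w,400/.75,150/.75,z);print(a.round(4),b.round(4),((a+b)/2).round(4),np.linalg.norm(a-b))
print('barrel edge far top', onz(w,85/.75,143/.75,.235).round(4), onz(w,390/.75,137/.75,.235).round(4))
E
```

```text
[0.548  0.2487 0.27  ] [0.5463 0.0533 0.27  ] [0.5472 0.151  0.27  ] 0.1954414215169044
[0.5489 0.246  0.275 ] [0.5473 0.056  0.275 ] [0.5481 0.151  0.275 ] 0.1900396178600291
barrel edge far top [0.5471 0.2667 0.235 ] [0.5496 0.0431 0.235 ]
```

```bash

python3 -m creep '[{"x":0,"y":-3,"z":0,"ax":0,"ay":0,"az":-0.3,"hand":255},{"x":0,"y":-3,"z":10,"ax":0,"ay":0,"az":-0.3,"hand":255},{"x":0,"y":-3,"z":18,"ax":0,"ay":0,"az":-0.3,"hand":255},{"x":0,"y":-3,"z":24,"ax":0,"ay":0,"az":-0.3,"hand":255},{"x":0,"y":-3,"z":24,"ax":0,"ay":0,"az":-0.3,"hand":255}]' 30 |tail -2
python3 -m creep '[{"x":0,"y":0,"z":3,"ax":0,"ay":0,"az":0,"hand":255},{"x":0,"y":0,"z":6,"ax":0,"ay":0,"az":0,"hand":255},{"x":0,"y":0,"z":8,"ax":0,"ay":0,"az":0,"hand":255},{"x":0,"y":0,"z":8,"ax":0,"ay":0,"az":0,"hand":255},{"x":0,"y":0,"z":8,"ax":0,"ay":0,"az":0,"hand":255}]' 30 |tail -2
python3 -c "
from h import *
plan(.5025,.155,.267,-90)"
```

```text
wrist_force: [-0.8, -0.5, -4.4]
grip_width: 0.0137
wrist_force: [-0.2, 0.2, -3.0]
grip_width: 0.0139
g [0.5029 0.1557 0.2677] yaw -90.0 w 0.0139 F [-0.2  0.2 -3. ] t 40.5667 tilt [ 0. -0.]
shift x=-0 y=1 z=1 az=-0.0 rows 1
```

```bash

for i in 1 2 3; do python3 -m creep '[{"x":0,"y":0,"z":1,"ax":0,"ay":0,"az":0,"hand":255},{"x":0,"y":0,"z":1,"ax":0,"ay":0,"az":0,"hand":255},{"x":0,"y":0,"z":1,"ax":0,"ay":0,"az":0,"hand":255}]' 30 | grep -E 'posi|force'; done
```

```text
position: [0.5029, 0.1557, 0.439]
wrist_force: [-0.8, -0.3, 1.5]
position: [0.5029, 0.1557, 0.4386]
wrist_force: [-3.2, -0.4, 12.4]
position: [0.503, 0.1557, 0.4386]
wrist_force: [-7.4, -2.2, 25.2]
```

```bash

python3 -m creep '[{"x":0,"y":0,"z":-2,"ax":0,"ay":0,"az":0,"hand":255},{"x":0,"y":0,"z":-2,"ax":0,"ay":0,"az":0,"hand":140},{"x":0,"y":0,"z":-2,"ax":0,"ay":0,"az":0,"hand":140},{"x":0,"y":0,"z":-2,"ax":0,"ay":0,"az":0,"hand":140},{"x":0,"y":0,"z":-2,"ax":0,"ay":0,"az":0,"hand":140}]' 30 |tail -2
python3 -m creep '[{"x":0,"y":0,"z":0,"ax":0,"ay":0,"az":0,"hand":140},{"x":0,"y":0,"z":-10,"ax":0,"ay":0,"az":0,"hand":140},{"x":0,"y":0,"z":-40,"ax":0,"ay":0,"az":0,"hand":140},{"x":0,"y":0,"z":-80,"ax":0,"ay":0,"az":0,"hand":255},{"x":0,"y":0,"z":-80,"ax":0,"ay":0,"az":0,"hand":255}]' 30 |tail -2
python3 - <<'E'
from h import *; import pickle
w=grab('wrist','w11'); pickle.dump(w,open('w11.pkl','wb')); plan(.5025,.154,.267,-90)
E
```

```text
wrist_force: [-0.7, -0.6, -0.3]
grip_width: 0.0377
wrist_force: [0.3, -0.5, 1.0]
grip_width: 0.0305
g [0.5045 0.1561 0.351 ] yaw -90.0 w 0.0268 F [ 0.3 -0.2 -1.1] t 42.2 tilt [0.007 0.001]
shift x=-3 y=2 z=84 az=-0.0 rows 3
```

View pics/w11.png

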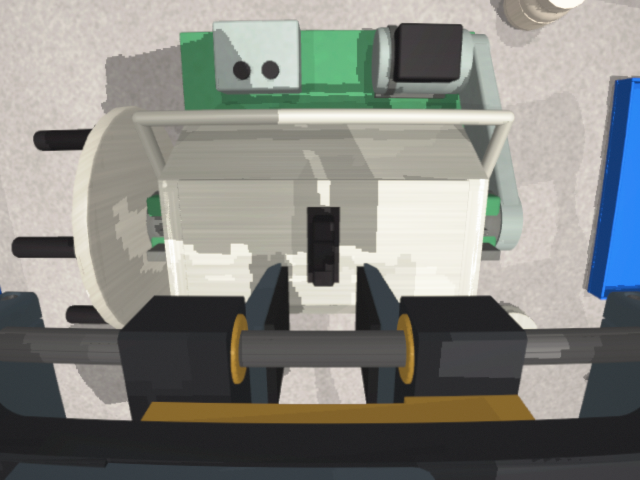

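```bash

python3 -m creep '[{"x":35,"y":10,"z":0,"ax":0,"ay":0,"az":0,"hand":255},{"x":70,"y":25,"z":0,"ax":0,"ay":0,"az":0,"hand":255},{"x":105,"y":42,"z":0,"ax":0,"ay":0,"az":0,"hand":255},{"x":132,"y":42,"z":0,"ax":0,"ay":0,"az":0,"hand":255},{"x":132,"y":42,"z":0,"ax":0,"ay":0,"az":0,"hand":255}]' 30 |tail -2
python3 -m creep '[{"x":0,"y":0,"z":35,"ax":0,"ay":0,"az":0,"hand":255},{"x":0,"y":0,"z":70,"ax":0,"ay":0,"az":0,"hand":255},{"x":0,"y":0,"z":105,"ax":0,"ay":0,"az":0,"hand":255},{"x":0,"y":0,"z":111,"ax":0,"ay":0,"az":0,"hand":255},{"x":0,"y":0,"z":111,"ax":0,"ay":0,"az":0,"hand":255}]' 30 |tail -2
python3 -c "
from h import *
plan(.609,.114,.24,-90)"
```

```text
wrist_force: [-1.0, 0.7, -0.4]
grip_width: 0.0006
wrist_force: [0.3, -0.8, 0.5]
grip_width: 0.0006
g [0.6335 0.1136 0.234 ] yaw -90.0 w 0.0006 F [ 0.3 -0.8  0.5] t 43.0333 tilt [-0.005 -0.   ]
shift x=-24 y=-0 z=-6 az=-0.0 rows 1
```

```bash

python3 -m creep '[{"x":-12,"y":0,"z":-2,"ax":0,"ay":0,"az":0,"hand":255},{"x":-24,"y":0,"z":-5,"ax":0,"ay":0,"az":0,"hand":255},{"x":-32,"y":0,"z":-12,"ax":0,"ay":0,"az":0,"hand":255},{"x":-40,"y":0,"z":-20,"ax":0,"ay":0,"az":0,"hand":255},{"x":-49,"y":0,"z":-27,"ax":0,"ay":0,"az":0,"hand":255}]' 30 |grep -E 'posi|force'
python3 -m creep '[{"x":-9,"y":0,"z":-6,"ax":0,"ay":0,"az":0,"hand":255},{"x":-19,"y":0,"z":-10,"ax":0,"ay":0,"az":0,"hand":255},{"x":-29,"y":0,"z":-14,"ax":0,"ay":0,"az":0,"hand":255},{"x":-37,"y":0,"z":-16,"ax":0,"ay":0,"az":0,"hand":255},{"x":-45,"y":0,"z":-17,"ax":0,"ay":0,"az":0,"hand":255}]' 30 |grep -E 'posi|force'
python3 -m creep '[{"x":0,"y":0,"z":0,"ax":0,"ay":0,"az":0,"hand":255},{"x":0,"y":0,"z":0,"ax":0,"ay":0,"az":0,"hand":255}]' 30 |grep -E 'posi|force'
python3 - <<'E'
from h import *
plan(.5235,.114,.282,-90)
w=grab('wrist','w12'); t=grab('top','t12')
E
```

```text
position: [0.587, 0.1137, 0.4392]
wrist_force: [8.0, -1.8, 6.6]
position: [0.5404, 0.1138, 0.4535]
wrist_force: [1.7, 0.2, 2.2]
position: [0.5404, 0.1137, 0.4518]
wrist_force: [-0.0, -0.7, -0.2]
g [0.5402 0.1137 0.2798] yaw -90.0 w 0.0005 F [-0.  -0.7 -0.2] t 44.0333 tilt [-0.001 -0.   ]
shift x=-17 y=-0 z=-2 az=-0.0 rows 1
```

```bash

for i in 1 2 3 4; do python3 -m creep '[{"x":-2,"y":0,"z":0,"ax":0,"ay":0,"az":0,"hand":255},{"x":-4,"y":0,"z":-0.3,"ax":0,"ay":0,"az":0,"hand":255},{"x":-4,"y":0,"z":-0.3,"ax":0,"ay":0,"az":0,"hand":255}]' 30 |grep -E 'posi|force'; done
```

```text
position: [0.5367, 0.1137, 0.4518]
wrist_force: [0.8, 0.1, -0.7]
position: [0.5325, 0.1137, 0.4523]
wrist_force: [0.6, -1.0, 0.6]
position: [0.5284, 0.1137, 0.4527]
wrist_force: [0.9, -0.9, -0.5]
position: [0.5247, 0.1137, 0.453]
wrist_force: [3.1, -1.3, -2.4]
```

```bash

for i in 1 2 3; do python3 -m creep '[{"x":-1,"y":0,"z":0,"ax":0,"ay":0,"az":0,"hand":255},{"x":-1,"y":0,"z":0,"ax":0,"ay":0,"az":0,"hand":255},{"x":-1,"y":0,"z":0,"ax":0,"ay":0,"az":0,"hand":255}]' 30 |grep -E 'posi|force'; done
```

```text
position: [0.5242, 0.1137, 0.453]
wrist_force: [6.6, -1.0, -2.6]
position: [0.5233, 0.1137, 0.4531]
wrist_force: [8.7, 0.0, -2.9]
position: [0.5223, 0.1137, 0.4531]
wrist_force: [7.8, -0.8, -3.3]
```

```bash

python3 -m creep '[{"x":10,"y":0,"z":0,"ax":0,"ay":0,"az":0,"hand":255},{"x":30,"y":0,"z":0,"ax":0,"ay":0,"az":0,"hand":255},{"x":40,"y":0,"z":-30,"ax":0,"ay":0,"az":0,"hand":200},{"x":40,"y":0,"z":-65,"ax":0,"ay":0,"az":0,"hand":115},{"x":40,"y":0,"z":-100,"ax":0,"ay":0,"az":0,"hand":115}]' 10 |grep -E 'posi|force'
python3 -m creep '[{"x":0,"y":-35,"z":0,"ax":0,"ay":0,"az":-7,"hand":115},{"x":0,"y":-70,"z":0,"ax":0,"ay":0,"az":-14,"hand":115},{"x":-10,"y":-105,"z":0,"ax":0,"ay":0,"az":-21,"hand":60},{"x":-20,"y":-140,"z":0,"ax":0,"ay":0,"az":-28,"hand":0},{"x":-30,"y":-175,"z":0,"ax":0,"ay":0,"az":-35,"hand":0}]' 10 |grep -E 'posi|force'
python3 -m creep '[{"x":0,"y":0,"z":0,"ax":0,"ay":0,"az":-7,"hand":0},{"x":0,"y":0,"z":0,"ax":0,"ay":0,"az":-14,"hand":0},{"x":0,"y":0,"z":0,"ax":0,"ay":0,"az":-21,"hand":0},{"x":0,"y":0,"z":0,"ax":0,"ay":0,"az":-28,"hand":0},{"x":0,"y":0,"z":0,"ax":0,"ay":0,"az":-35,"hand":0}]' 10 |grep -E 'posi|force'
python3 -c "
from h import *
plan(.511,.36,.382,0)"
```

```text
position: [0.5624, 0.1136, 0.5534]
wrist_force: [0.5, -0.0, 1.2]
position: [0.5316, 0.2903, 0.5527]
wrist_force: [0.7, -0.5, 0.5]
position: [0.5321, 0.2889, 0.5527]
wrist_force: [-0.4, 0.4, -0.0]
g [0.5319 0.2889 0.3807] yaw -19.7 w 0.0846 F [-0.4  0.4 -0. ] t 47.1333 tilt [-0.001 -0.   ]
shift x=60 y=-44 z=-1 az=-19.7 rows 3
```

```bash

python3 -m creep '[{"x":20,"y":-15,"z":0,"ax":0,"ay":0,"az":-7,"hand":0},{"x":40,"y":-30,"z":0,"ax":0,"ay":0,"az":-14,"hand":0},{"x":60,"y":-44,"z":0,"ax":0,"ay":0,"az":-19.7,"hand":0},{"x":60,"y":-44,"z":0,"ax":0,"ay":0,"az":-19.7,"hand":0},{"x":60,"y":-44,"z":0,"ax":0,"ay":0,"az":-19.7,"hand":0}]' 10 |grep -E 'posi|force'
python3 - <<'E'
from h import *; import pickle
w=grab('wrist','w13'); pickle.dump(w,open('w13.pkl','wb')); plan(.511,.36,.382,0)
t=grab('top','t13'); s=grab('scene','s13')
c=np.zeros((600,800,3),np.uint8)
c[:300]=cv2.resize(w['pixels'][150:330,80:560],(800,300))
c[300:,:400]=cv2.resize(t['pixels'][205:325,170:300],(400,369))[:300]
c[300:,400:]=cv2.resize(s['pixels'][160:310,340:540],(400,300))
cv2.imwrite('pics/c13.png',c)
E
```

```text
position: [0.511, 0.3612, 0.5525]
wrist_force: [-0.0, -0.1, -0.1]
g [0.5111 0.3603 0.3806] yaw -0.4 w 0.0914 F [ 0.4 -0.3 -0.1] t 47.6 tilt [-0.001 -0.001]
shift x=-0 y=-0 z=-1 az=-0.4 rows 1
```

View pics/c13.png

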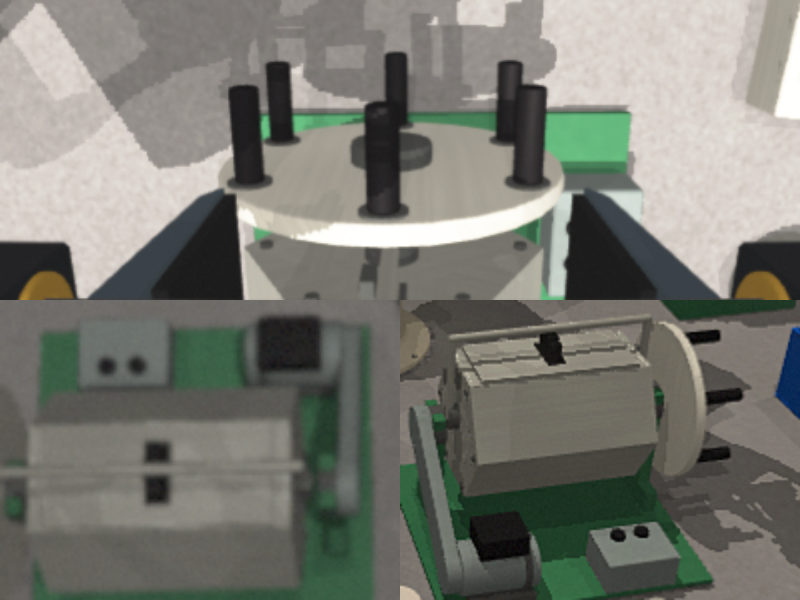

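```bash
python3 - <<'E'
from h import *; import pickle
w=pickle.load(open('w13.pkl','rb'))
tw=[(80+u*.6,150+v*.6) for u,v in[(243,88),(380,104),(531,88),(279,65),(510,64),(396,56)]]
p=fitwheel([(w,tw,[-1,0,1,-2,2,3])],[.504,.152,0,0])
t=grab('top'); f=lambda u,v,z:onz(t,170+u*130/400,205+(v-300)*120/369,z)
P=t['pixels']
print('rod L,M,R',[f(u,v,.275).round(4) for u,v in[(40,471),(158,468),(300,466)]])
a=f(158,443,.264);b=f(158,502,.264);print('rib',a.round(4),b.round(4))
print('lid edges x',f(90,420,.241).round(4),f(90,513,.241).round(4))
# jar, driver moved?
t0=pickle.load(open('top0.pkl','rb'))['pixels']; d=cv2.absdiff(P,t0).max(2)
print('jar diff',(d[183:213,297:323]>25).sum(),'driver diff',(d[228:295,420:450]>25).sum())
# rod column profile for subpixel
g=cv2.cvtColor(P,cv2.COLOR_BGR2GRAY); 
for u in(195,240): print(u,g[245:275,u])
E
```

```text
ox 0.5039 oy 0.1541 phase -1.8 yaw 0.10 cost 2.2111956000538138
[-0.2  0.4  0.1  1.2  0.1  0.2 -0.6 -0.8  0.4 -0.5  0.3 -1.1  0.1]
rod L,M,R [array([0.4989, 0.2469, 0.275 ]), array([0.4993, 0.1484, 0.275 ]), array([0.4984, 0.0303, 0.275 ])]
rib [0.5226 0.1507 0.264 ] [0.4724 0.15   0.264 ]
lid edges x [0.5485 0.214  0.241 ] [0.4677 0.2121 0.241 ]
jar diff 0 driver diff 0
195 [101 116 122 123 122 119 123 120 121 124 120 121 123 123 121 118 115 116
 123 117 111 109 112 119 126 126 126 125 126 124]
240 [127 128 129 129 129 131 130 131 133 132 134 130 123 123 122 120 119 122
 121 121 124 124 130 138 141 141 140 140 142 141]
```

```bash

python3 -m creep '[{"x":-6,"y":-10,"z":20,"ax":0,"ay":0,"az":-0.4,"hand":115},{"x":-6,"y":-10,"z":45,"ax":0,"ay":0,"az":-0.4,"hand":115},{"x":-6,"y":-10,"z":70,"ax":0,"ay":0,"az":-0.4,"hand":115},{"x":-6,"y":-10,"z":80,"ax":0,"ay":0,"az":-0.4,"hand":115},{"x":-6,"y":-10,"z":80,"ax":0,"ay":0,"az":-0.4,"hand":115}]' 10 | tail -2
python3 -m creep '[{"x":0,"y":0,"z":25,"ax":0,"ay":0,"az":0,"hand":115},{"x":0,"y":0,"z":50,"ax":0,"ay":0,"az":0,"hand":115},{"x":0,"y":0,"z":50,"ax":0,"ay":0,"az":0,"hand":255},{"x":0,"y":0,"z":50,"ax":0,"ay":0,"az":0,"hand":255},{"x":0,"y":0,"z":50,"ax":0,"ay":0,"az":0,"hand":255}]' 10 |tail -2
python3 -m creep '[{"x":0,"y":0,"z":0,"ax":0,"ay":0,"az":0,"hand":255},{"x":0,"y":0,"z":0,"ax":0,"ay":0,"az":0,"hand":255},{"x":0,"y":0,"z":0,"ax":0,"ay":0,"az":0,"hand":255},{"x":0,"y":0,"z":0,"ax":0,"ay":0,"az":0,"hand":255}]' 10 | tail -2
python3 -c "
from h import *
plan(.505,.354,.25,0)"
```

```text
wrist_force: [0.5, -0.3, -0.0]
grip_width: 0.0613
wrist_force: [0.2, 0.0, 0.8]
grip_width: 0.0331
wrist_force: [-3.4, -0.4, 7.8]
grip_width: 0.016
g [0.5012 0.3545 0.2522] yaw 0.1 w 0.016 F [-3.4 -0.4  7.8] t 48.9167 tilt [0.001 0.001]
shift x=-0 y=4 z=2 az=0.1 rows 1
```

```bash

python3 -m creep '[{"x":0,"y":1.5,"z":0,"ax":0,"ay":0,"az":0,"hand":255},{"x":0,"y":3,"z":0,"ax":0,"ay":0,"az":0,"hand":255},{"x":0,"y":3,"z":0,"ax":0,"ay":0,"az":0,"hand":255},{"x":0,"y":3,"z":0,"ax":0,"ay":0,"az":0,"hand":255}]' 10 |grep -E 'posi|force'
python3 -c "
from h import *
plan(.505,.354,.25,0)"
python3 -m creep '[{"x":0,"y":0,"z":0,"ax":0,"ay":0,"az":0,"hand":115},{"x":0,"y":0,"z":0,"ax":0,"ay":0,"az":0,"hand":115},{"x":0,"y":0,"z":0,"ax":0,"ay":0,"az":0,"hand":115},{"x":0,"y":0,"z":0,"ax":0,"ay":0,"az":0,"hand":115}]' 10 |tail -2
python3 -m creep '[{"x":0,"y":0,"z":-30,"ax":0,"ay":0,"az":0,"hand":115},{"x":0,"y":0,"z":-70,"ax":0,"ay":0,"az":0,"hand":60},{"x":3,"y":3,"z":-110,"ax":0,"ay":0,"az":0,"hand":0},{"x":6,"y":6,"z":-130,"ax":0,"ay":0,"az":0,"hand":0},{"x":6,"y":6,"z":-130,"ax":0,"ay":0,"az":0,"hand":0}]' 10 | tail -2
python3 - <<'E'
from h import *; import pickle
w=grab('wrist','w14'); plan(.511,.36,.38,0)
old=pickle.load(open('w13.pkl','rb'))
P=w['pixels']; k=(P.max(2)<75).astype('uint8'); k[285:]=0
n,l,s,c=cv2.connectedComponentsWithStats(k)
tips=[]
for i in range(1,n):
    x,y,ww,h,a=s[i]
    if a>150 and 190<x<420 and y<230: print(s[i])
def tipsof(im):
    k=(im['pixels'].max(2)<75); out=[]
    for u0,v0 in [(80+u*.6,150+v*.6) for u,v in[(243,88),(380,104),(531,88),(279,65),(510,64),(396,56)]]:
        u0,v0=int(u0),int(v0); sub=k[v0-12:v0+12,u0-14:u0+15]; r=np.where(sub.sum(1)>=5)[0]
        row=sub[min(r[0]+6,23)]; out.append((u0-14+np.where(row)[0].mean(), v0-12+r[0]+1.5))
    return out
for im in(old,w): T=tipsof(im); print(np.round(T,1).tolist()); fitwheel([(im,T,[-1,0,1,-2,2,3])],[.504,.152,0,0])
E
```

```text
position: [0.5033, 0.3544, 0.4241]
wrist_force: [-10.4, 0.4, 11.0]
g [0.5031 0.3545 0.2521] yaw 0.1 w 0.0156 F [-10.4   0.4  11. ] t 49.25 tilt [-0.001  0.001]
shift x=-0 y=2 z=2 az=0.1 rows 1
wrist_force: [-1.1, 0.3, -0.6]
grip_width: 0.0397
wrist_force: [0.7, 0.7, -0.6]
grip_width: 0.0728
g [0.5111 0.3608 0.3834] yaw 0.1 w 0.0767 F [-0.1 -0.  -0.4] t 50.05 tilt [0.004 0.002]
shift x=-1 y=-0 z=3 az=0.1 rows 1
[ 289  182   45   96 1961]
[ 216  187   39   75 1751]
[ 370  187   35   74 1694]
[[225.5, 202.5], [316.5, 201.5], [388.0, 191.5], [246.5, 188.5], [385.5, 187.5], [317.0, 182.5]]
ox 0.5100 oy 0.1584 phase 0.1 yaw 1.88 cost 141.59325975293385
[-0.  -1.  -5.8  6.5 11.2  3.4 -2.3 -1.7 -1.3 -6.1 -2.3 -3.7  1.6]
[[226.8, 202.5], [312.0, 201.5], [393.5, 202.5], [242.5, 189.5], [380.5, 188.5], [312.0, 183.5]]
ox 0.5038 oy 0.1563 phase 0.9 yaw 0.00 cost 55.450088683244374
[-1.2 -1.7 -0.9  8.7  2.8 -2.3 -0.2 -2.7 -0.2 -2.2 -0.4 -2.2  0. ]
```

```bash
python3 - <<'E'
from h import *; import pickle
w=grab('wrist','w15'); plan(.511,.36,.38,0)
T=[(226.8,202.5),(393.5,202.5),(242.5,189.5),(380.5,188.5),(312,183.5)]
fitwheel([(w,T,[-1,1,-2,2,3])],[.504,.152,0,0])
k=(w['pixels'].max(2)<75); print([ (v,np.where(k[v,285:345])[0][[0,-1]]+285) for v in (200,206,210,213,216,225,240,260) if k[v,285:345].any()])
E
```

```text
g [0.5104 0.3603 0.3814] yaw 0.1 w 0.0806 F [-0.1 -0.2 -1.4] t 50.1 tilt [0.001 0.001]
shift x=-0 y=1 z=1 az=0.1 rows 1
ox 0.5022 oy 0.1536 phase 0.4 yaw 0.07 cost 7.898513737150212
[-2.6  1.   2.6  0.5 -0.4 -0.8  0.4 -0.2  0.1 -0.5  0.1]
[(200, array([308, 320])), (206, array([308, 320])), (210, array([306, 320])), (213, array([301, 320])), (216, array([301, 320])), (225, array([301, 322])), (240, array([300, 321])), (260, array([302, 320]))]
```

```bash
python3 - <<'E'
from h import *
a=cv2.imread('pics/t13.png'); s=grab('scene','s16')['pixels']; t=grab('top','t16')['pixels']
b=cv2.imread('pics/s13.png')
for A,B,r in((a,t,(245,275,180,265)),(b,s,(160,250,360,480))):
    A,B=[cv2.cvtColor(i[r[0]:r[1],r[2]:r[3]],cv2.COLOR_BGR2GRAY).astype(np.float32) for i in(A,B)]
    print(cv2.phaseCorrelate(A,B), cv2.absdiff(A,B).mean())
print(get_obs()['wrist_force'].round(1)); close_job()
E
```

```text
((0.008166892359803057, -0.9573748293478772), 1.019055150349935) 4.68549
((0.11102167933417206, 0.4911253786754841), 1.0343642746960675) 5.8274074
[-0.7  0.1 -0.6]
the job is handed in; nothing more can be done
```

The job is handed in at about 50 s on the clock, with the barrel loaded, the lid seated and the bail closed over it.

**What I did**
- I turned the barrel about 146° by its pins, until the mouth was at the top.
- I put in all four black rotors that were present. One had been knocked aside mid-run, so I found it again before picking it up. The red, pink and yellow look-alikes were left alone.
- I seated the lid: contact came at the expected height, and it took a 25 N press.
- I swung the bail shut until it met its stop at about 8 N. That push turned the barrel slightly, so I turned it back with the top pin.

**What the last checks showed**
- **Mouth:** it read -1.8° after the bail was closed. After the correction it read about 0°: the pin fit gave +0.4°, and the pin movement suggested -0.5°. My first automatic pin fit (+0.9°) was unreliable because it mistook one pin, so I redid it without that pin.
- **Bail and lid:** before the correction, a picture showed the rod over the rib. Afterwards the rod and lid shifted together by one pixel in the top view, as expected, but I had no picture views left to look directly.
- **Jar and driver:** unchanged in the top view, checked just before the final barrel correction.
- **Fourth rotor:** I could not pick it out in the pile. It was released well inside the mouth, and the gripper and tray were empty afterwards.

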